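# Empty a jammed dryer lint cassette in the bench ratchet clamp

## Robot

A 7-joint arm with a two-finger parallel gripper is mounted at the origin on the work surface. World frame = base frame: x ahead of the robot, y to its left, z up, the work surface at z = 0. Lengths are in mm, angles in rad, forces in N, time in s.
With the tool pointing down it reaches from about 400 to 850 mm from the base axis. Payload 4.5 kg.
Tool frame: the origin (TCP) lies midway between the tips of the shut fingers; the grasp point (between the pads) lies 19 mm behind it; z points along the fingers, y is the line along which they close (so a half turn about z gives the same grasp; the last joint's range is limited). The gripper opens to 85 mm and grips with 20 to 120 N. Pads are 22 mm wide; open, the fingers measure 114 mm over their backs; the gripper's body (76 mm by 85 mm) begins 54 mm behind the grasp point. The pads swing forward as they close: fully open they stand 13 mm farther back than shut.
Start: joints at [-1.098, 0.689, -0.195, 1.565, 0.157, 0.902, -0.215], TCP at [265.518, 565.822, 231.317] pointing down, gripper open.
Joint ranges: [-3.01, 3.01], [-0.46, 2.08], [-1.47, 1.51], [0.13, 2.56], [-1, 4.14], [0.04, 2.09], [-2.66, 2.66]. Speed limits (rad/s): [2.57, 2.57, 3.14, 3.14, 3.14, 3.14, 3.14].

## Interface

Orientations are given as a unit quaternion [w, x, y, z].
In Python, from bench import r gives the robot as it stands.
- The arm moves only by the shell command python3 -m crank 'ROWS' [FORCE]. ROWS is JSON, a list of rows, each a list of 3 entries, a list of its own where there are three numbers: the shift along the world's x, y, z in m, then the turn, a rotation vector about the world's x, y, z in rad, then the gripper's target within -1 to 1 (fully open at 1, half-way at 0, shut at -1). A call has 1 to 12 rows; each row is the pose to reach, as a shift and turn from the pose commanded when the call began; what a row does not reach only later rows make up. A row lasts 1/8 s, in which the tool goes at most 62.5 mm and 10.7 degrees, less where a joint would pass 70% of its speed; a pose out of reach is approached as far as the arm can. A call with a gripper value outside its range is refused whole. The fingers move at their own pace and stop on an object; FORCE is the grip in N (left out, the last holds). Time passes only in rows, so rows that repeat a pose let the fingers close. It gives the time, the measured TCP pose, the force, the opening and the grip force at its end, in the units of the state.
- r.get_obs(): the state, without advancing time (a new reading comes with each control period).
- r.grab_frame(name): name is "scene" or "top"; returns the picture (384x512x3 uint8, red, green, blue); there is no depth.
- r.camera_params(name): a dict with "intrinsics" (3x3 intrinsics, pixels), "cam_to_world" (4x4, takes a point from camera to world coordinates). Camera axes: x right, y down, z forward; pixel columns grow to the right and rows downward; lengths in mm; the calibration is good to about 2 mm. A picture is of the moment at which its call begins. camera_params takes no time and is no camera call.
- r.finish_job(): hands the job in; it is judged then, once.
Trained networks look in the newest picture that a camera, given by its name, has taken for a name from the list of things; names that differ only in an ending like _2 or _b are one class to them, and where a whole thing is asked for, a point or a joint stands for the part that bears it (a point fixed in the world has none). Each returns a list of dicts, best first, with "p" (0 to 1); they miss things now and then, are a little off and sometimes report something else, mostly with a low value. They report only what shows in the picture. A call takes as long as a camera call. They do not tell look-alikes from the thing itself.
- r.find_in(camera, label): "point" ([row, column] in pixels, amid what is visible of it).
- r.cut_out(camera, label): "region" (384x512 bool, what is visible of it) and "point" ([row, column] in pixels, amid what is visible of it).
- r.pinpoint(camera, label): "point" ([row, column] in pixels: a listed point, or the origin of a listed thing).
The state is a dict: "t": time; "joint_pos": joint angles; "joint_vel": joint speeds; "joint_torque": joint torques, N m; "tool_pos": TCP position; "ee_rot": TCP orientation; "ft_force": force on the tool from outside, world axes, zero at the start; "wrist_torque": the same for the moment, N m; "width": finger opening in mm; "gripper_force": force on a finger pad.
Only numpy, scipy, OpenCV 4.12 (cv2) and the standard library are available. Lean on these libraries where they do the work, as an engineer would, in place of code of your own. Each camera call takes 0.05 s, during which the arm holds its last target. There are 200 camera calls.

## Task

Set the grey lint cassette, with the finds still in it, upright in the bed of the bench clamp and pump the clamp's trigger until the sprung pad holds it tight. While it stays clamped, pull every find (pencil, marker, small screwdriver, stick, bolt: however many there are) out of its cells and put them in the white bin. Then press the release so that the jaw runs all the way back, and stand the empty cassette upright and wholly on the ribbed rubber mat; leave the bottles, can, jar, cup and soap where they stand.

Things in the scene. Friction and masses are not known exactly. Their poses are not given: they have to be found in the camera images.
- cassette: Grey plastic lint cassette, 34 (x) by 147 (y) by 60 mm high, 300 g. Origin: centre of its underside, z up. Five open cells, 16 by 16 mm, 55 mm deep, in a row at y = -54, -27, 0, 27, 54 mm; finds stand in some and stick out 37 mm on top. Grip it from above across the 34 mm, pads at its top edge, finds between the fingers. At the start it stands on the table.
- cassette_end_a (a point): Point at the middle of the cassette's +y end, at its underside.
- cassette_end_b (a point): Point at the middle of the cassette's -y end, at its underside.
- pencil: Pencil stub, round, 10 mm thick, pointed at the lower (-z) end, 92 mm long, about 20 g; may be absent. Origin: its middle, 46 mm from either end; its z axis runs along its length to the end that stands uppermost in the cell.
- marker: White marker with a grey cap, round, 13 mm thick, 92 mm long, about 20 g; may be absent. Origin: its middle, 46 mm from either end; its z axis runs along its length to the end that stands uppermost in the cell.
- driver: Small screwdriver: black round handle 13 mm thick over the upper 52 mm, steel shank 7 mm thick below, 92 mm long, about 20 g; may be absent. Origin: its middle, 46 mm from either end; its z axis runs along its length to the end that stands uppermost in the cell.
- stick: Square wooden stick, 10 by 10 mm, 92 mm long, about 20 g; may be absent. Origin: its middle, 46 mm from either end; its z axis runs along its length to the end that stands uppermost in the cell.
- bolt: Steel bolt: shank 8 mm thick, round head at the upper end 13 mm across and 8 mm high, 92 mm long, about 20 g; may be absent. Origin: its middle, 46 mm from either end; its z axis runs along its length to the end that stands uppermost in the cell.
- bin: White open plastic bin, loose, 120 (x) by 160 (y) by 60 mm high, walls 4 mm, 0.6 kg. Origin: centre of its underside. The finds go in here, lying or leaning inside it as they fall.
- mat: Ribbed rubber mat fixed to the table, 150 (x) by 190 (y) by 4 mm. Origin: centre of its underside. The emptied cassette is stood on it, along the mat's y or as it fits.
- clamp: Ratchet clamp fixed on a 5 mm board (x -38..38, y -240..128 mm). Origin: middle of the bed, at table height; jaws close along y. Fixed jaw: face at y = 102 mm, 60 wide, 55 mm high. Grey head: y -235..-125, 60 wide, 80 mm high. The bed is open on both x sides: the cassette stands there on the board, its y along the clamp's y, with 22 to 40 mm of play. Jaw bar ends at y = -300 mm.
- pad_face (a point): Middle of the face of the sprung rubber pad on the moving jaw (pad 56 mm wide, z 10 to 54 mm), 30 mm high; at clamp y = -85 mm with the jaw fully back.
- jaw (a joint): Travel of the ratchet jaw in m: 0 fully back (open), 0.060 at most, towards the fixed jaw. It holds on teeth 7 mm apart; a spring of 4 to 5 N takes it back to 0 within a second while the release is held down. Pumped, it pushes the standing cassette along the bed up to the fixed jaw by itself.
- pad (a joint): How far the sprung rubber pad is pushed into the moving jaw, in m: 0 free, 0.013 fully in (0.9 N per mm). On the last tooth that fits, the cassette is held with the pad about 0.009 in: that is tight. One tooth earlier it is only 0.002 in: not yet tight.
- trigger_tip (a point): Top of the trigger lever near its free end, 87 mm from its hinge; push it straight down. The lever, 26 mm wide, points to clamp -y and rises by 0.42 rad: the tip is about 133 mm high at rest, 98 mm when fully pressed (hard stop); it springs back. A full stroke moves the jaw 14 mm (two teeth), half a stroke 7 mm. Takes 4 to 12 N.
- release_top (a point): Middle of the top of the release, a round black button of 26 mm on the head at clamp y = -145 mm, 96 mm high at rest. Press straight down and hold it down until the jaw is back: it goes down 9 mm, frees the jaw from 7 mm on, and takes about 6 N.
- detergent: Bystander: white bottle, 72 mm diameter, 210 mm high. Origin: centre of its underside.
- spraycan: Bystander: metal can, 52 mm diameter, 170 mm high. Origin: centre of its underside.
- jar: Bystander: glass jar, 68 mm diameter, 90 mm high. Origin: centre of its underside.
- dosing_cup: Bystander: clear dosing cup, 60 mm diameter, 55 mm high. Origin: centre of its underside.
- soap: Bystander: bar of soap, 55 by 85 by 28 mm. Origin: centre of its underside.
There are look-alikes about, which are no part of the job. What is shaped like the cassette but purple is not meant.

How it is judged:
By the outcome, as a careful person would: the job done as asked, in the order asked, and still so for the second after the job is handed in, with the robot touching nothing.
Of pencil, marker, driver, stick, bolt only 3 to 5 are there at a start; the rules pass over those that are not, and their reading is None.
At some moment in a run one of bin may be knocked a few centimetres aside while the robot is not near it.
Once in a run the grip may slacken for a moment while it holds something.
It also fails if it takes over 208 s, if anything falls off the work surface, if the arm or the gripper's body presses on something with over 40 N, if the wrist force passes 120 N, or if a joint passes its speed limit or range.

## Working session

There is one attempt and no reset: what is moved stays moved. The work goes in short steps, Python scripts to look and compute and a shell command to move; the robot and the scene stay as the last step left them, time stands still between calls to the robot, and variables do not carry over. Pictures are saved under pics/ and viewed, at most 14 in all, crops included, and the job is handed in when it is done.

```bash
ls; mkdir -p pics; cat > h.py <<'E'
from bench import r
import numpy as np, cv2
def ray(cam,rc):
    p=r.camera_params(cam);K=np.array(p["intrinsics"]);T=np.array(p["cam_to_world"])
    d=T[:3,:3]@np.linalg.inv(K)@[rc[1],rc[0],1];return T[:3,3],d
def at(cam,rc,z):
    o,d=ray(cam,rc);return (o+d*(z-o[2])/d[2])[:2].round(1)
def proj(cam,P):
    p=r.camera_params(cam);K=np.array(p["intrinsics"]);T=np.linalg.inv(np.array(p["cam_to_world"]))
    q=K@(T[:3,:3]@np.array(P,float)+T[:3,3]);return (q[1]/q[2],q[0]/q[2])
def save(cam,name,box=None,s=1):
    im=r.grab_frame(cam)
    if box: im=im[box[0]:box[1],box[2]:box[3]]
    im=cv2.resize(im,None,fx=s,fy=s,interpolation=cv2.INTER_CUBIC)
    cv2.imwrite("pics/"+name,im[:,:,::-1])
def best(cam,lab,f="pinpoint"):
    return [(np.round(d["point"],1).tolist(),round(d["p"],2)) for d in getattr(r,f)(cam,lab)][:3]
E
python3 - <<'E'
from h import *
a=r.grab_frame("scene");b=r.grab_frame("top")
cv2.imwrite("pics/a.png",a[:,:,::-1]);cv2.imwrite("pics/b.png",b[:,:,::-1])
for c in("scene","top"):
    print(c,np.round(r.camera_params(c)["cam_to_world"],2).tolist())
Z=dict(cassette=0,cassette_end_a=0,cassette_end_b=0,bin=0,mat=0,clamp=0,pad_face=30,trigger_tip=133,release_top=96,pencil=50,marker=50,driver=50,stick=50,bolt=50)
for l,z in Z.items():
    for c in("top","scene"):
        print(l,c,[(p,q,at(c,p,z).tolist()) for p,q in best(c,l)])
o=r.get_obs();print(o["t"],o["tool_pos"],o["ee_rot"],o["width"])
E
```

```text
pics
scene [[0.26, 0.55, -0.79, 1380.82], [0.97, -0.15, 0.21, -216.04], [-0.01, -0.82, -0.57, 743.15], [0.0, 0.0, 0.0, 1.0]]
top [[-0.01, -1.0, 0.08, 378.52], [-1.0, 0.01, -0.0, 29.71], [0.0, -0.08, -1.0, 1695.78], [0.0, 0.0, 0.0, 1.0]]
cassette top [([264.0, 331.0], 0.88, [234.8, -262.9]), ([202.0, 278.3], 0.64, [461.4, -74.6]), ([165.1, 169.8], 0.52, [600.5, 323.1])]
cassette scene [([216.3, 235.2], 0.64, [454.4, -53.6]), ([190.5, 163.3], 0.64, [248.0, -262.6])]
cassette_end_a top [([274.9, 311.9], 0.9, [196.3, -192.9]), ([204.9, 255.8], 0.77, [451.4, 7.9]), ([191.0, 293.5], 0.68, [501.3, -130.9])]
cassette_end_a scene [([183.6, 178.6], 0.89, [218.8, -207.9]), ([209.8, 255.2], 0.76, [438.9, 15.0]), ([202.1, 147.7], 0.74, [303.0, -316.3])]
cassette_end_b top [([274.9, 311.9], 0.9, [196.3, -192.9]), ([204.9, 255.8], 0.77, [451.4, 7.9]), ([191.0, 293.5], 0.68, [501.3, -130.9])]
cassette_end_b scene [([183.6, 178.6], 0.89, [218.8, -207.9]), ([209.8, 255.2], 0.76, [438.9, 15.0]), ([202.1, 147.7], 0.74, [303.0, -316.3])]
bin top [([211.1, 333.1], 0.78, [426.5, -274.6])]
bin scene [([226.
[... 694 characters left out ...]
9, 247.2], 0.38, [452.1, -13.0])]
marker top [([145.7, 272.0], 0.57, [661.2, -51.5]), ([148.5, 250.2], 0.33, [651.6, 26.8])]
marker scene [([207.2, 232.3], 0.63, [471.3, -63.8]), ([222.7, 406.0], 0.49, [675.9, 397.2])]
driver top [([166.7, 362.5], 0.63, [582.8, -374.3])]
driver scene [([210.4, 213.2], 0.44, [471.5, -121.9])]
stick top []
stick scene [([208.8, 223.9], 0.62, [472.3, -89.7]), ([201.0, 346.3], 0.19, [534.6, 280.0])]
bolt top []
bolt scene [([211.5, 222.6], 0.73, [484.3, -95.8]), ([225.1, 366.9], 0.64, [655.8, 285.4]), ([211.4, 255.7], 0.53, [510.3, -1.0])]
1.5 [265.51541934 565.81698005 231.32147847] [1.20147453e-06 2.17634605e-01 9.76030316e-01 3.35255678e-05] 85.83702207096822
```

View pics/a.png

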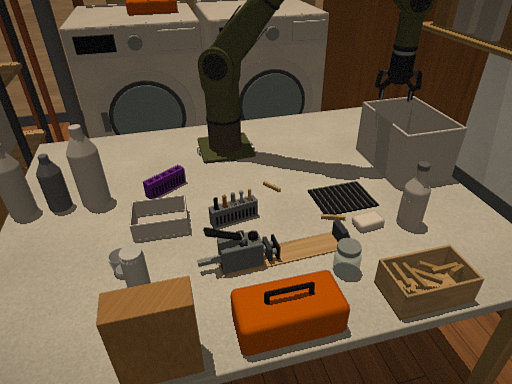

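View pics/b.png

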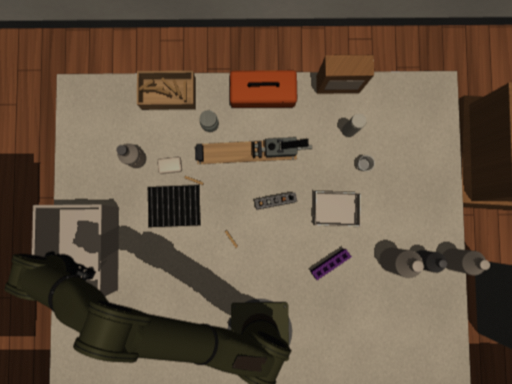

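```bash
python3 - <<'E'
import cv2,numpy as np
a=cv2.imread("pics/a.png")[150:300,130:330];b=cv2.imread("pics/b.png")[120:230,220:360]
A=cv2.resize(a,(800,600),interpolation=2);B=cv2.resize(b,(764,600),interpolation=2)
cv2.imwrite("pics/a2.png",A);cv2.imwrite("pics/b2.png",B)
E
```

```text
(no output)
```

View pics/a2.png

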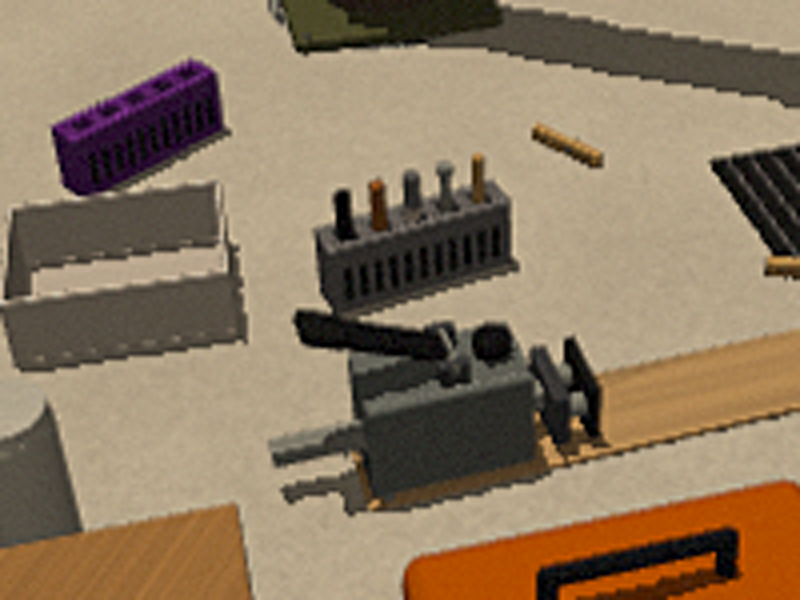

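The grey cassette (scene [210,233], top [202,275]) stands between the bin and the clamp. The purple look-alike is at scene [182,164], top [264,331]. The grey one matches the description and holds 5 finds: driver, pencil, marker, bolt and stick, running from −y to +y. The crop confirms this. Next I'll fit poses from the masks.

```bash
cat > fit.py <<'E'
from h import *
from scipy.optimize import minimize
def box(x0,x1,y0,y1,z0,z1): return np.array([[x,y,z] for x in(x0,x1) for y in(y0,y1) for z in(z0,z1)],float)
M=dict(cassette=[box(-17,17,-73.5,73.5,0,60)],bin=[box(-60,60,-80,80,0,60)],mat=[box(-75,75,-95,95,0,4)],
 clamp=[box(-38,38,-240,128,0,5),box(-30,30,-235,-125,5,80),box(-30,30,102,128,0,55),box(-28,28,-105,-85,10,54)])
def render(cam,parts,q):
    c,s=np.cos(q[2]),np.sin(q[2]);m=np.zeros((384*4,512*4),np.uint8)
    for b in parts:
        P=np.c_[q[0]+c*b[:,0]-s*b[:,1],q[1]+s*b[:,0]+c*b[:,1],b[:,2]]
        uv=np.array([proj(cam,p)[::-1] for p in P]);h=cv2.convexHull(((uv+.5)*4).astype(np.float32)).astype(np.int32)
        cv2.fillConvexPoly(m,h,255)
    return cv2.resize(m,(512,384),interpolation=cv2.INTER_AREA)/255.
def fit(lab,q0,cams=("top","scene")):
    masks={}
    for c in cams:
        L=r.cut_out(c,lab)
        if not L: continue
        t=np.array(proj(c,[q0[0],q0[1],30]))
        d=min(L,key=lambda d:np.hypot(*(np.array(d["point"])-t)))
        if np.hypot(*(np.array(d["point"])-t))<40: masks[c]=cv2.morphologyEx(d["region"].astype(np.uint8),cv2.MORPH_CLOSE,np.ones((5,5))).astype(float)
        if c in masks and lab in("bin",):
            h=cv2.convexHull(np.argwhere(masks[c]>0)[:,::-1].astype(np.int32).copy());cv2.fillConvexPoly(masks[c],h,1)
    def cost(u,cs):
        q=[u[0]*10,u[1]*10,u[2]*.1];return sum(np.abs(render(c,M[lab],q)-masks[c]).sum()/masks[c].sum() for c in cs)
    out=[]
    for cs in [list(masks)]+([[c] for c in masks] if len(masks)>1 else []):
        u0=np.array([q0[0]/10,q0[1]/10,q0[2]*10]);S=np.vstack([u0,u0+[2,0,0],u0+[0,2,0],u0+[0,0,2]])
        o=minimize(cost,u0,args=(cs,),method="Nelder-Mead",options=dict(initial_simplex=S,xatol=.03,fatol=1e-4))
        out.append((cs,(o.x*[10,10,.1]).round(3).tolist(),round(o.fun,3)))
    return out
E
python3 - <<'E'
from fit import *
r.grab_frame("scene");r.grab_frame("top")
for l,q in dict(cassette=[466,-70,.2],bin=[435,-275,0],mat=[448,315,0],clamp=[655,100,0]).items():
    for o in fit(l,q): print(l,o)
E
```

```text
cassette (['top', 'scene'], [466.127, -60.36, 0.182], np.float64(0.28))
cassette (['top'], [465.93, -61.193, 0.181], np.float64(0.073))
cassette (['scene'], [466.563, -58.736, 0.219], np.float64(0.192))
bin (['scene'], [437.405, -277.543, -0.047], np.float64(0.044))
mat (['scene'], [451.089, 309.985, 0.037], np.float64(0.044))
clamp (['top'], [648.803, 92.057, 0.045], np.float64(0.103))
```

```bash
python3 - <<'E'
from fit import *
a=r.grab_frame("scene");b=r.grab_frame("top")
q=[648.8,92.1,.045]
ims=[]
for cam,im,bx in(("top",b,(125,180,185,325)),("scene",a,(215,285,190,360))):
    for d in r.cut_out(cam,"clamp"): print(cam,d["point"],d["p"],d["region"].sum())
    s=5;im=cv2.resize(im,None,fx=s,fy=s,interpolation=2)
    for p in M["clamp"]:
        c,sn=np.cos(q[2]),np.sin(q[2]);P=np.c_[q[0]+c*p[:,0]-sn*p[:,1],q[1]+sn*p[:,0]+c*p[:,1],p[:,2]]
        uv=np.array([proj(cam,t)[::-1] for t in P])
        cv2.polylines(im,[cv2.convexHull(((uv+.5)*s).astype(np.int32))],True,(255,0,0),1)
    im=im[bx[0]*s:bx[1]*s,bx[2]*s:bx[3]*s];ims.append(cv2.resize(im,(800,int(im.shape[0]*800/im.shape[1]))))
o=np.vstack(ims)[:,:,::-1];print(o.shape)
cv2.imwrite("pics/c.png",cv2.resize(o,(int(o.shape[1]*590/o.shape[0]),590)))
for l,z in (("release_top",96),("trigger_tip",133),("pad_face",30),("clamp",0)):
    for c in("top","scene"): print(l,c,[(p,v,at(c,p,z).tolist()) for p,v in best(c,l)])
E
```

```text
top [146.3, 248.7] 0.62 2258
scene [250.7, 259.6] 0.59 4065
(643, 800, 3)
release_top top [([146.7, 270.7], 0.48, [649.8, -44.6])]
release_top scene [([233.0, 255.0], 0.59, [655.5, -39.8])]
trigger_tip top [([144.2, 302.6], 0.59, [651.3, -151.7]), ([151.7, 247.0], 0.38, [627.0, 37.9])]
trigger_tip scene [([229.8, 207.4], 0.84, [654.0, -159.5])]
pad_face top [([150.4, 249.1], 0.55, [648.0, 30.8]), ([145.8, 271.4], 0.27, [664.3, -50.3])]
pad_face scene [([248.8, 275.6], 0.52, [659.0, 15.6])]
clamp top [([152.0, 227.8], 0.73, [647.5, 109.4])]
clamp scene [([249.6, 301.1], 0.75, [650.8, 93.2])]
```

View pics/c.png

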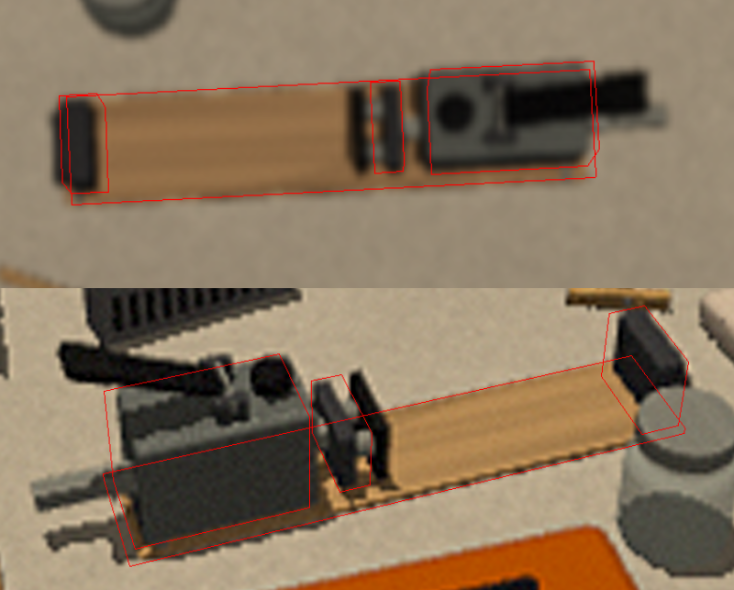

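```bash
P='[[0.2005,-0.626,-0.05],[0,0,-0.95],1]'; python3 -m crank '[[[0.08,-0.25,0],[0,0,-0.4],1],[[0.08,-0.25,0],[0,0,-0.4],1],[[0.08,-0.25,0],[0,0,-0.4],1],[[0.08,-0.25,0],[0,0,-0.4],1],[[0.08,-0.25,0],[0,0,-0.4],1],[[0.2005,-0.626,-0.05],[0,0,-0.95],1],[[0.2005,-0.626,-0.05],[0,0,-0.95],1],[[0.2005,-0.626,-0.05],[0,0,-0.95],1],[[0.2005,-0.626,-0.05],[0,0,-0.95],1],[[0.2005,-0.626,-0.05],[0,0,-0.95],1],[[0.2005,-0.626,-0.05],[0,0,-0.95],1],[[0.2005,-0.626,-0.05],[0,0,-0.95],1]]' 60
python3 -m crank '[[[0,0,0],[0,0,0],1],[[0,0,0],[0,0,0],1]]'
python3 - <<'E'
from fit import *
save("scene","d.png",(120,290,130,350),3.5)
o=r.get_obs();print(o["t"],o["tool_pos"],o["ee_rot"],o["width"])
E
```

```text
t: 4.1
tool_pos: [467.5, -63.8, 181.0]
ee_rot: [0.001, 0.642, 0.767, 0.0]
ft_force: [-0.2, 0.5, -0.2]
width: 85.4
gripper_force: 0.0
t: 4.35
tool_pos: [466.1, -58.2, 181.4]
ee_rot: [-0.0, 0.639, 0.769, 0.001]
ft_force: [0.2, 0.9, -0.1]
width: 84.9
gripper_force: 0.0
4.4 [466.06033052 -57.95085848 181.44310325] [-3.24072564e-04  6.38623933e-01  7.69518738e-01  5.28616943e-04] 85.78137536711257
```

View pics/d.png

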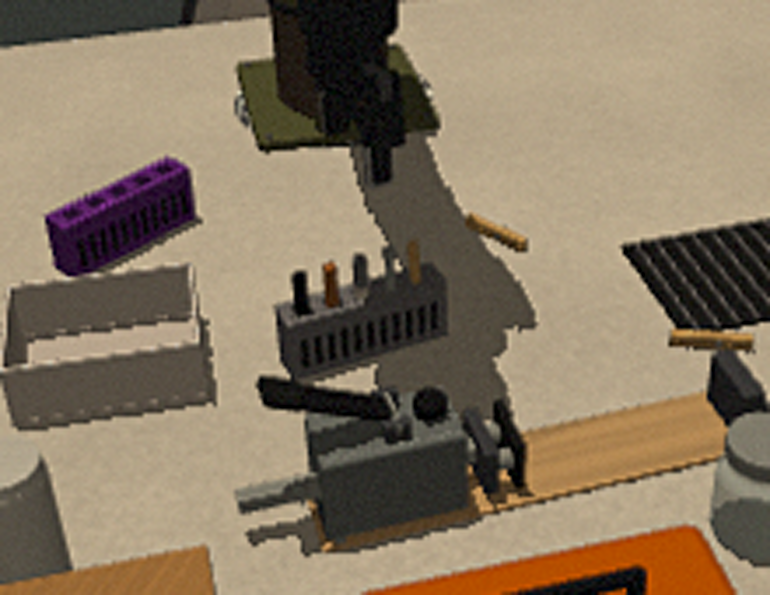

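```bash
python3 -m crank '[[[0,0,-0.04],[0,0,0],1],[[0,0,-0.07],[0,0,0],1],[[0,0,-0.09],[0,0,0],1],[[0,0,-0.11],[0,0,0],1],[[0,0,-0.12],[0,0,0],1],[[0,0,-0.13],[0,0,0],1],[[0,0,-0.14],[0,0,0],1],[[0,0,-0.147],[0,0,0],1],[[0,0,-0.147],[0,0,0],1],[[0,0,-0.147],[0,0,0],1]]' 60
python3 -m crank '[[[0,0,0],[0,0,0],0.3],[[0,0,0],[0,0,0],-0.2],[[0,0,0],[0,0,0],-0.6],[[0,0,0],[0,0,0],-1],[[0,0,0],[0,0,0],-1],[[0,0,0],[0,0,0],-1],[[0,0,0],[0,0,0],-1],[[0,0,0],[0,0,0],-1]]' 60
python3 - <<'E'
from fit import *
save("scene","e.png",(170,250,180,280),6)
E
```

```text
t: 5.65
tool_pos: [466.1, -60.3, 34.5]
ee_rot: [0.0, 0.64, 0.768, 0.0]
ft_force: [1.6, -0.5, -0.2]
width: 85.9
gripper_force: 0.0
t: 6.65
tool_pos: [465.8, -60.2, 34.6]
ee_rot: [-0.0, 0.64, 0.768, -0.0]
ft_force: [-1.6, -0.3, 5.7]
width: 32.9
gripper_force: 59.9
```

View pics/e.png

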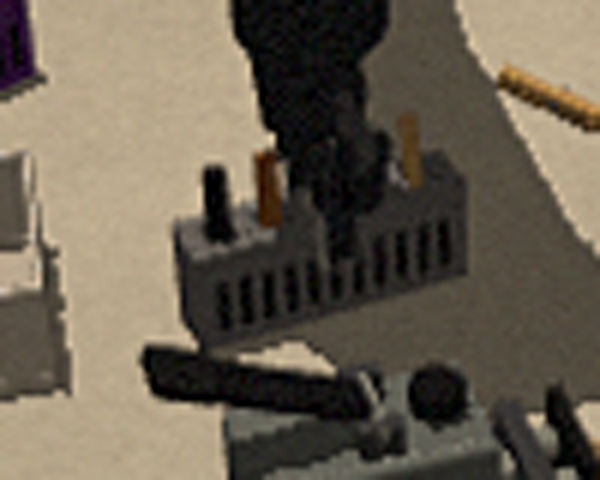

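```bash
python3 -m crank '[[[0,0,0.01],[0,0,0],-1],[[0,0,0.02],[0,0,0],-1],[[0,0,0.03],[0,0,0],-1],[[0,0.02,0.03],[0,0,-0.02],-1],[[0,0.05,0.03],[0,0,-0.05],-1],[[0,0.08,0.03],[0,0,-0.08],-1],[[0,0.11,0.03],[0,0,-0.11],-1],[[0,0.14,0.03],[0,0,-0.137],-1],[[0,0.165,0.03],[0,0,-0.137],-1],[[0,0.175,0.03],[0,0,-0.137],-1],[[0,0.175,0.03],[0,0,-0.137],-1]]' 90
python3 -m crank '[[[0.02,0,0],[0,0,0],-1],[[0.05,0,0],[0,0,0],-1],[[0.08,0,0],[0,0,0],-1],[[0.11,0,0],[0,0,0],-1],[[0.14,0,0],[0,0,0],-1],[[0.165,0,0],[0,0,0],-1],[[0.18,0,0],[0,0,0],-1],[[0.184,0,0],[0,0,0],-1],[[0.184,0,0],[0,0,0],-1],[[0.184,0,0],[0,0,0],-1]]'
python3 - <<'E'
from fit import *
a=r.grab_frame("scene");b=r.grab_frame("top")
A=cv2.resize(a[200:280,185:365],(800,355),interpolation=2);B=cv2.resize(b[125:180,185:335],(640,235),interpolation=2)
cv2.imwrite("pics/f.png",np.vstack([A,np.pad(B,((0,0),(0,160),(0,0)))])[:,:,::-1])
for l,z in (("release_top",96),("trigger_tip",133),("pad_face",30),("clamp",0)):
    for c in("top","scene"): print(l,c,[(p,v,at(c,p,z).tolist()) for p,v in best(c,l)][:1])
E
```

```text
t: 8.07
tool_pos: [466.1, 115.0, 64.5]
ee_rot: [0.0, 0.691, 0.723, 0.0]
ft_force: [-0.3, -0.5, -4.1]
width: 32.7
gripper_force: 90.0
t: 9.32
tool_pos: [648.8, 114.4, 64.1]
ee_rot: [-0.001, 0.691, 0.723, -0.001]
ft_force: [0.0, 0.1, -4.9]
width: 32.7
gripper_force: 90.2
release_top top []
release_top scene [([235.4, 252.8], 0.48, [663.0, -47.5])]
trigger_tip top [([142.5, 299.7], 0.8, [657.2, -141.9])]
trigger_tip scene [([230.3, 208.5], 0.63, [656.6, -157.2])]
pad_face top [([150.7, 251.5], 0.48, [646.9, 22.1])]
pad_face scene [([249.7, 274.9], 0.69, [661.8, 12.8])]
clamp top [([152.4, 228.6], 0.55, [646.0, 106.5])]
clamp scene [([249.8, 300.1], 0.75, [650.8, 90.3])]
```

View pics/f.png

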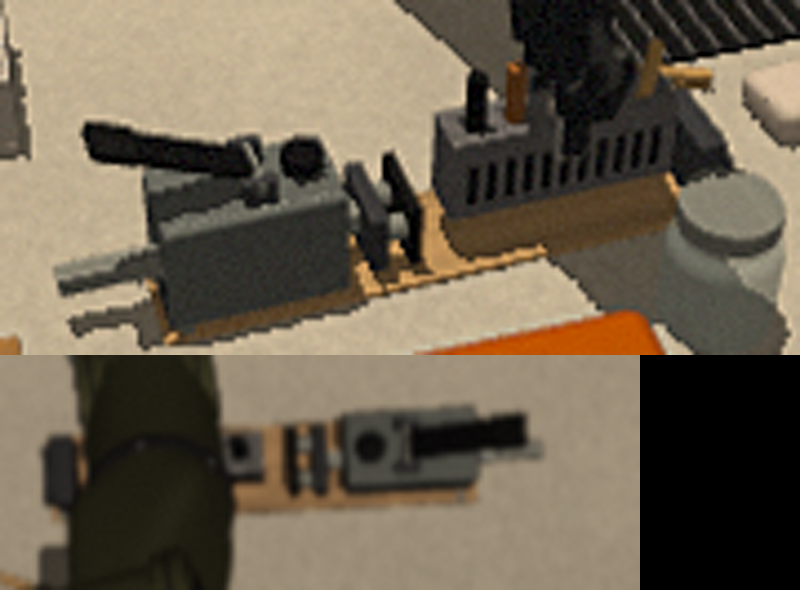

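```bash
python3 -m crank '[[[0.001,0,-0.008],[0,0,0],-1],[[0.001,0,-0.015],[0,0,0],-1],[[0.001,0,-0.02],[0,0,0],-1],[[0.001,0,-0.023],[0,0,0],-1],[[0.001,0,-0.025],[0,0,0],-1],[[0.001,0,-0.025],[0,0,0],-1],[[0.001,0,-0.025],[0,0,0],-1]]'
```

```text
t: 10.7
tool_pos: [650.9, 114.8, 39.9]
ee_rot: [-0.0, 0.691, 0.723, -0.0]
ft_force: [-2.2, -1.4, 2.0]
width: 32.5
gripper_force: 90.7
```

```bash
python3 -m crank '[[[0,0,0],[0,0,0],-0.5],[[0,0,0],[0,0,0],0],[[0,0,0],[0,0,0],0.5],[[0,0,0],[0,0,0],1],[[0,0,0],[0,0,0],1],[[0,0,0.02],[0,0,0],1],[[0,0,0.06],[0,0,0],1],[[0,0,0.11],[0,0,0],1],[[0,0,0.15],[0,0,0],1],[[0,0,0.15],[0,0,0],1]]'
python3 -m crank '[[[0.005,-0.06,0],[0,0,0],-1],[[0.005,-0.12,0],[0,0,0],-1],[[0.005,-0.18,0],[0,0,0],-1],[[0.005,-0.23,0],[0,0,0],-1],[[0.005,-0.26,0],[0,0,0],-1],[[0.005,-0.264,0],[0,0,0],-1],[[0.005,-0.264,0],[0,0,0],-1],[[0.005,-0.264,0],[0,0,0],-1]]'
python3 - <<'E'
from fit import *
a=r.grab_frame("scene");b=r.grab_frame("top")
A=cv2.resize(a[180:280,185:365],(800,444),interpolation=2)
cv2.imwrite("pics/g.png",A[:,:,::-1])
for l,z in (("release_top",96),("trigger_tip",133),("cassette",5)):
    for c in("top","scene"): print(l,c,[(p,v,at(c,p,z).tolist()) for p,v in best(c,l)][:2])
E
```

```text
t: 11.95
tool_pos: [654.1, 115.1, 194.9]
ee_rot: [0.003, 0.691, 0.723, 0.004]
ft_force: [0.0, -0.1, -0.3]
width: 85.2
gripper_force: 0.0
t: 12.95
tool_pos: [656.3, -146.2, 189.2]
ee_rot: [-0.001, 0.69, 0.724, 0.001]
ft_force: [0.1, 0.3, -0.8]
width: -0.2
gripper_force: 0.0
release_top top [([147.4, 271.4], 0.38, [647.3, -47.1])]
release_top scene [([233.7, 252.7], 0.41, [656.5, -46.1]), ([268.1, 120.2], 0.28, [691.3, -371.6])]
trigger_tip top [([144.0, 303.2], 0.69, [652.0, -153.8])]
trigger_tip scene [([229.4, 211.7], 0.89, [655.4, -149.1])]
cassette top [([264.1, 326.7], 0.86, [235.0, -246.5]), ([149.6, 227.0], 0.65, [655.7, 112.1])]
cassette scene [([189.2, 163.7], 0.96, [248.0, -260.5]), ([240.9, 311.0], 0.78, [629.6, 130.7])]
```

View pics/g.png

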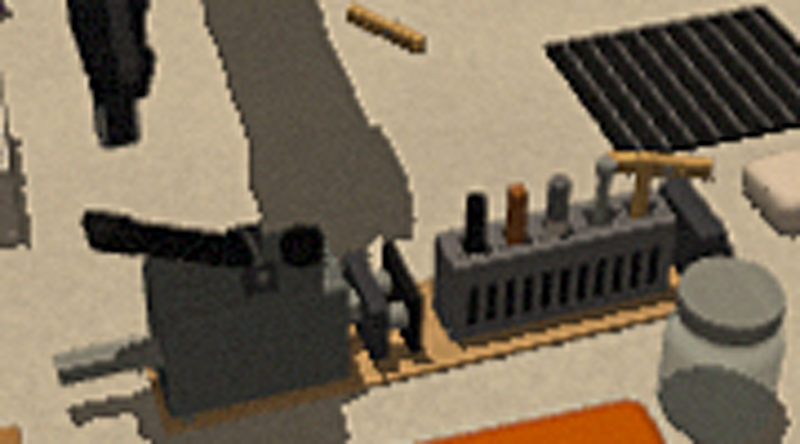

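```bash
python3 -m crank '[[[0,0,-0.03],[0,0,0],-1],[[0,0,-0.05],[0,0,0],-1],[[0,0,-0.06],[0,0,0],-1],[[0,0,-0.07],[0,0,0],-1],[[0,0,-0.075],[0,0,0],-1],[[0,0,-0.075],[0,0,0],-1],[[0,0,-0.075],[0,0,0],-1]]'
python3 -m crank '[[[0,0,-0.008],[0,0,0],-1],[[0,0,-0.013],[0,0,0],-1],[[0,0,-0.015],[0,0,0],-1],[[0,0,-0.015],[0,0,0],-1],[[0,0,-0.015],[0,0,0],-1]]'
python3 - <<'E'
from fit import *
save("scene","i.png",(180,280,185,365),4)
E
```

```text
t: 14.22
tool_pos: [656.6, -149.1, 114.8]
ee_rot: [0.0, 0.691, 0.723, 0.0]
ft_force: [0.9, -0.9, 2.7]
width: 0.1
gripper_force: 1.1
t: 14.85
tool_pos: [656.2, -148.9, 99.4]
ee_rot: [0.0, 0.691, 0.723, 0.0]
ft_force: [0.3, -1.7, 3.3]
width: -0.1
gripper_force: 1.5
```

View pics/i.png

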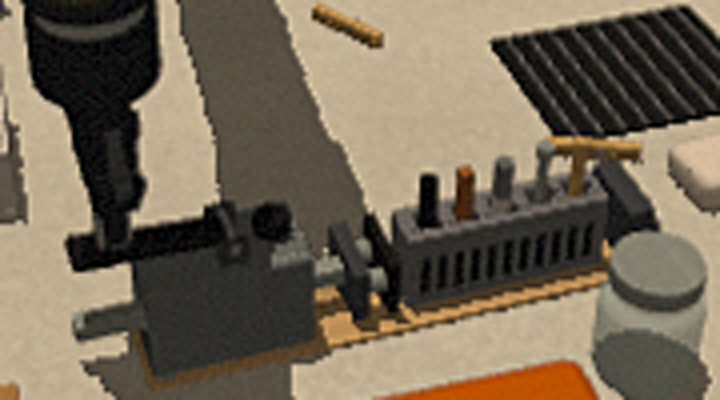

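```bash
python3 -m crank '[[[0,0,-0.002],[0,0,0],-1],[[0,0,-0.003],[0,0,0],-1],[[0,0,-0.003],[0,0,0],-1]]'
echo UP; python3 -m crank '[[[0,-0.005,0.015],[0,0,0],-1],[[0,-0.005,0.035],[0,0,0],-1],[[0,-0.005,0.045],[0,0,0],-1],[[0,-0.005,0.045],[0,0,0],-1],[[0,-0.005,0.045],[0,0,0],-1]]'
echo DN; python3 -m crank '[[[0,0,-0.015],[0,0,0],-1],[[0,0,-0.028],[0,0,0],-1],[[0,0,-0.036],[0,0,0],-1],[[0,0,-0.042],[0,0,0],-1],[[0,0,-0.045],[0,0,0],-1],[[0,0,-0.045],[0,0,0],-1],[[0,0,-0.045],[0,0,0],-1]]'
python3 - <<'E'
from fit import *
save("scene","j.png",(180,280,185,365),4)
E
```

```text
t: 15.28
tool_pos: [656.2, -149.1, 96.5]
ee_rot: [0.0, 0.691, 0.723, 0.0]
ft_force: [0.3, -1.1, 4.8]
width: 0.3
gripper_force: 2.7
UP
t: 15.9
tool_pos: [655.5, -153.9, 140.9]
ee_rot: [-0.001, 0.691, 0.723, -0.0]
ft_force: [-0.8, 0.5, -0.4]
width: 0.1
gripper_force: 0.0
DN
t: 16.77
tool_pos: [656.5, -157.0, 96.3]
ee_rot: [0.002, 0.692, 0.722, -0.001]
ft_force: [-0.4, -3.5, 5.6]
width: 0.0
gripper_force: 3.4
```

View pics/j.png

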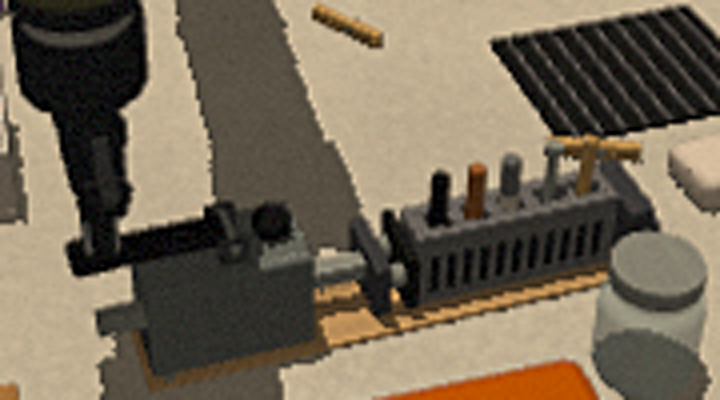

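```bash
python3 -m crank '[[[0,0.002,-0.002],[0,0,0],-1],[[0,0.002,-0.004],[0,0,0],-1],[[0,0.002,-0.004],[0,0,0],-1]]'
echo UP; python3 -m crank '[[[0,0,0.015],[0,0,0],-1],[[0,0,0.035],[0,0,0],-1],[[0,0,0.047],[0,0,0],-1],[[0,0,0.047],[0,0,0],-1],[[0,0,0.047],[0,0,0],-1]]'
echo DN; python3 -m crank '[[[0,0,-0.015],[0,0,0],-1],[[0,0,-0.022],[0,0,0],-1],[[0,0,-0.026],[0,0,0],-1],[[0,0,-0.03],[0,0,0],-1],[[0,0,-0.03],[0,0,0],-1],[[0,0,-0.03],[0,0,0],-1]]'
python3 -m crank '[[[0,0,-0.004],[0,0,0],-1],[[0,0,-0.008],[0,0,0],-1],[[0,0,-0.008],[0,0,0],-1],[[0,0,-0.008],[0,0,0],-1]]'
python3 -m crank '[[[0,0,-0.004],[0,0,0],-1],[[0,0,-0.007],[0,0,0],-1],[[0,0,-0.007],[0,0,0],-1],[[0,0,-0.007],[0,0,0],-1]]'
python3 - <<'E'
from fit import *
save("scene","k.png",(180,280,185,365),4)
E
```

```text
t: 17.2
tool_pos: [656.7, -157.0, 95.8]
ee_rot: [0.003, 0.692, 0.722, -0.001]
ft_force: [-6.3, -4.3, 27.4]
width: 0.2
gripper_force: 13.3
UP
t: 17.82
tool_pos: [655.4, -151.9, 138.6]
ee_rot: [-0.001, 0.691, 0.723, -0.0]
ft_force: [0.0, 0.1, -0.3]
width: -0.1
gripper_force: 0.0
DN
t: 18.58
tool_pos: [656.6, -154.9, 109.5]
ee_rot: [0.002, 0.691, 0.722, -0.001]
ft_force: [-0.1, -3.5, 8.0]
width: 0.0
gripper_force: 3.3
t: 19.08
tool_pos: [656.7, -156.1, 101.8]
ee_rot: [0.003, 0.692, 0.722, -0.001]
ft_force: [-0.2, -5.3, 8.5]
width: 0.0
gripper_force: 3.9
t: 19.58
tool_pos: [656.8, -156.6, 96.0]
ee_rot: [0.003, 0.692, 0.722, -0.001]
ft_force: [-2.7, -5.0, 15.2]
width: 0.2
gripper_force: 7.4
```

View pics/k.png

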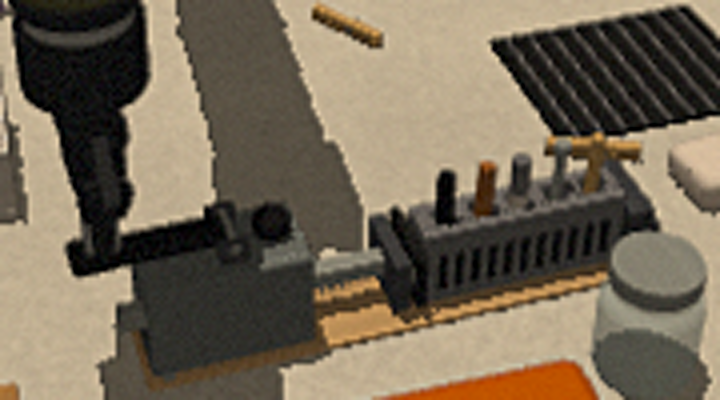

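```bash
echo UP; python3 -m crank '[[[0,0,0.015],[0,0,0],-1],[[0,0.003,0.035],[0,0,0],-1],[[0,0.003,0.047],[0,0,0],-1],[[0,0.003,0.047],[0,0,0],-1],[[0,0.003,0.047],[0,0,0],-1]]'
echo DN; python3 -m crank '[[[0,0,-0.01],[0,0,0],-1],[[0,0,-0.016],[0,0,0],-1],[[0,0,-0.02],[0,0,0],-1],[[0,0,-0.02],[0,0,0],-1]]'
python3 -m crank '[[[0,0,-0.003],[0,0,0],-1],[[0,0,-0.005],[0,0,0],-1],[[0,0,-0.005],[0,0,0],-1]]'
python3 -m crank '[[[0,0,-0.003],[0,0,0],-1],[[0,0,-0.004],[0,0,0],-1],[[0,0,-0.004],[0,0,0],-1]]'
python3 - <<'E'
from fit import *
save("scene","l.png",(200,270,260,365),5)
E
```

```text
UP
t: 20.25
tool_pos: [655.5, -148.9, 140.7]
ee_rot: [-0.001, 0.691, 0.723, -0.0]
ft_force: [0.2, 0.1, -0.2]
width: -0.2
gripper_force: 0.0
DN
t: 20.75
tool_pos: [656.4, -152.0, 122.1]
ee_rot: [0.002, 0.692, 0.722, -0.001]
ft_force: [-1.0, -2.8, 9.9]
width: -0.1
gripper_force: 4.7
t: 21.12
tool_pos: [656.7, -152.7, 118.0]
ee_rot: [0.002, 0.692, 0.722, -0.001]
ft_force: [-2.8, -3.6, 14.3]
width: 0.2
gripper_force: 6.3
t: 21.5
tool_pos: [656.9, -152.2, 113.1]
ee_rot: [0.002, 0.692, 0.722, -0.0]
ft_force: [-0.5, -4.1, 7.8]
width: 0.3
gripper_force: 3.7
```

View pics/l.png

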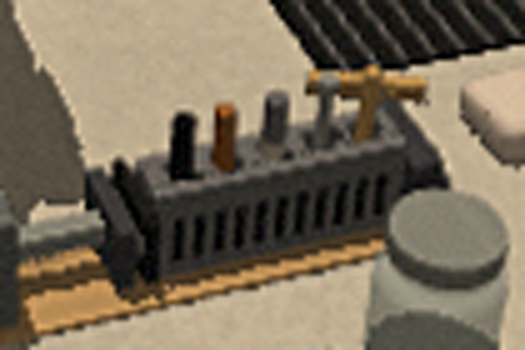

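```bash
python3 -m crank '[[[0,0,-0.002],[0,0,0],-1],[[0,0,-0.004],[0,0,0],-1],[[0,0,-0.004],[0,0,0],-1]]'
python3 -m crank '[[[0,0,-0.002],[0,0,0],-1],[[0,0,-0.004],[0,0,0],-1],[[0,0,-0.004],[0,0,0],-1]]'
```

```text
t: 21.92
tool_pos: [657.0, -153.0, 109.5]
ee_rot: [0.003, 0.692, 0.722, -0.001]
ft_force: [-0.6, -4.1, 10.4]
width: -0.3
gripper_force: 4.8
t: 22.3
tool_pos: [657.1, -153.8, 105.7]
ee_rot: [0.003, 0.692, 0.722, -0.001]
ft_force: [-1.8, -5.8, 11.2]
width: -0.1
gripper_force: 5.1
```

```bash
python3 -m crank '[[[0,0,-0.002],[0,0,0],-1],[[0,0,-0.004],[0,0,0],-1],[[0,0,-0.004],[0,0,0],-1]]'
python3 -m crank '[[[0,0,-0.001],[0,0,0],-1],[[0,0,-0.002],[0,0,0],-1],[[0,0,-0.002],[0,0,0],-1]]'
```

```text
t: 22.68
tool_pos: [657.1, -154.2, 102.3]
ee_rot: [0.004, 0.692, 0.722, -0.001]
ft_force: [-2.4, -4.6, 14.1]
width: -0.0
gripper_force: 7.0
t: 23.05
tool_pos: [657.1, -153.7, 99.8]
ee_rot: [0.003, 0.692, 0.722, -0.001]
ft_force: [-0.8, -4.8, 8.6]
width: -0.0
gripper_force: 4.3
```

```bash
python3 -m crank '[[[0,0,-0.002],[0,0,0],-1],[[0,0,-0.003],[0,0,0],-1],[[0,0,-0.003],[0,0,0],-1]]'
echo UP; python3 -m crank '[[[0,0.003,0.015],[0,0,0],-1],[[0,0.003,0.035],[0,0,0],-1],[[0,0.003,0.045],[0,0,0],-1],[[0,0.003,0.045],[0,0,0],-1],[[0,0.003,0.045],[0,0,0],-1]]'
python3 - <<'E'
from fit import *
save("scene","m.png",(200,270,200,305),6)
E
```

```text
t: 23.42
tool_pos: [657.1, -154.0, 96.7]
ee_rot: [0.003, 0.692, 0.722, -0.001]
ft_force: [-0.2, -6.0, 9.9]
width: -0.0
gripper_force: 5.1
UP
t: 24.05
tool_pos: [655.5, -145.9, 139.8]
ee_rot: [-0.001, 0.691, 0.723, -0.0]
ft_force: [-0.3, -0.0, 0.3]
width: -0.4
gripper_force: 0.0
```

View pics/m.png

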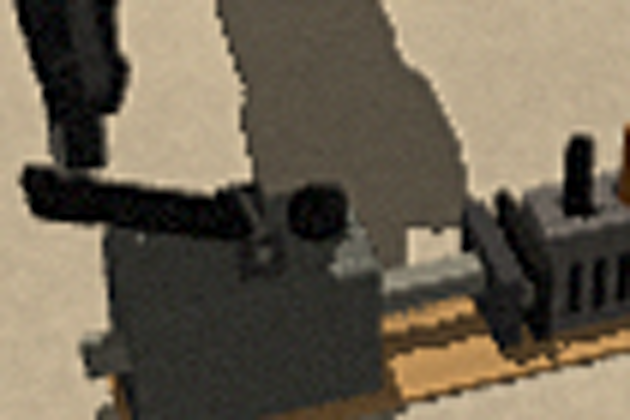

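```bash
python3 - <<'E'
from fit import *
q=[651,99,.045]
def W(y,z,x=0): c,s=np.cos(q[2]),np.sin(q[2]); return [q[0]+c*x-s*y,q[1]+s*x+c*y,z]
for z in(30,45,60): print(z,[np.round(proj("scene",W(y,z)),1).tolist() for y in(-300,-290,-270,-258,-251,-244)])
# jaw plate / pad: top view columns
b=r.grab_frame("top")
for l,z in (("pad_face",30),("jaw",50),("cassette",30)):
    for c in("top","scene"): print(l,c,[(p,v,at(c,p,z).tolist()) for p,v in best(c,l)][:2])
g=cv2.cvtColor(b,cv2.COLOR_RGB2GRAY)
for row in (148,150,152): print(row,g[row,186:310].tolist())
old=cv2.cvtColor(cv2.imread("pics/b.png"),cv2.COLOR_BGR2GRAY)
for row in (148,150): print("old",row,old[row,186:310].tolist())
print(proj("top",W(-85,54)),proj("top",W(-36,54)),proj("top",W(102,55)),proj("top",W(-45,60)),proj("top",W(102,60)))
E
```

```text
30 [[265.9, 195.5], [265.0, 199.4], [263.2, 207.1], [262.2, 211.6], [261.6, 214.3], [261.0, 216.9]]
45 [[261.7, 194.9], [260.8, 198.8], [259.1, 206.6], [258.0, 211.2], [257.4, 213.8], [256.8, 216.5]]
60 [[257.4, 194.3], [256.5, 198.2], [254.8, 206.0], [253.8, 210.7], [253.2, 213.4], [252.6, 216.1]]
pad_face top [([152.2, 242.2], 0.43, [641.6, 55.8])]
pad_face scene [([246.3, 288.8], 0.44, [659.2, 53.0])]Traceback (most recent call last):
  File "<stdin>", line 8, in <module>
  File "h.py", line 17, in best
    return [(np.round(d["point"],1).tolist(),round(d["p"],2)) for d in getattr(r,f)(cam,lab)][:3]
                                                                       ~~~~~~~~~~~~^^^^^^^^^
ValueError: it knows: bin, bolt, cassette, cassette_end, clamp, detergent, dosing_cup, driver, jar, marker, mat, pad_face, pencil, release_top, soap, spraycan, stick, trigger_tip
```

```bash
python3 - <<'E'
from fit import *
a=r.grab_frame("scene");A=cv2.cvtColor(a,cv2.COLOR_RGB2GRAY)
def back(n,s): 
    g=cv2.imread("pics/"+n,0);return cv2.resize(g,None,fx=1/s,fy=1/s,interpolation=cv2.INTER_AREA)
K=back("k.png",4);J=back("j.png",4);L=back("l.png",5)
print("bar end");
for row in(255,258,261): print("J",J[row-180,5:40].tolist());print("K",K[row-180,5:40].tolist());print("N",A[row,190:225].tolist())
print("plates")
for row in(242,246,250):
    print("K",K[row-180,85:115].tolist());print("L",L[row-200,10:40].tolist());print("N",A[row,270:300].tolist())
np.save("N.npy",A)
E
```

```text
bar end
J [176, 172, 177, 177, 175, 172, 174, 177, 180, 176, 180, 182, 181, 177, 178, 176, 175, 175, 178, 181, 184, 186, 187, 179, 153, 139, 141, 122, 73, 49, 44, 36, 45, 50, 48]
K [176, 172, 175, 177, 170, 171, 173, 176, 177, 177, 180, 180, 179, 176, 178, 176, 175, 174, 174, 173, 177, 179, 179, 176, 147, 135, 143, 119, 72, 53, 44, 41, 47, 46, 50]
N [171, 171, 175, 176, 173, 170, 171, 175, 177, 175, 181, 182, 180, 178, 177, 175, 175, 172, 176, 175, 177, 178, 180, 178, 152, 151, 139, 117, 68, 54, 50, 34, 45, 46, 51]
J [176, 179, 178, 173, 174, 173, 177, 182, 180, 176, 178, 178, 177, 176, 176, 174, 178, 176, 135, 45, 45, 47, 52, 53, 53, 54, 52, 57, 60, 62, 64, 46, 46, 45, 46]
K [176, 180, 178, 176, 173, 175, 180, 178, 179, 176, 175, 178, 175, 173, 175, 173, 173, 175, 176, 175, 172, 174, 185, 169, 44, 46, 56, 58, 64, 64, 62, 45, 46, 45, 44]
N [177, 179, 178, 175, 174, 173, 178, 176, 177, 174, 176, 176, 176, 174, 176, 174, 176, 175, 176, 179, 178, 175, 174, 103, 37, 44, 53, 54, 62, 64, 67, 44, 46, 48, 46]
J [176, 179, 174, 178, 180, 179, 175, 173, 173, 171, 174, 176, 174, 174, 172, 174, 
[... 859 characters left out ...]
, 31, 26, 37, 58, 49, 44, 40, 20, 3, 6, 21, 41, 47, 37, 4, 19, 51, 48, 5]
L [137, 140, 133, 107, 88, 87, 87, 74, 60, 58, 53, 21, 31, 43, 57, 53, 46, 46, 9, 2, 6, 14, 41, 48, 37, 10, 14, 50, 48, 7]
N [143, 140, 137, 106, 85, 90, 88, 73, 57, 58, 61, 16, 30, 50, 60, 53, 47, 49, 7, 8, 10, 16, 48, 50, 38, 1, 20, 52, 55, 0]
K [61, 85, 89, 116, 119, 129, 135, 142, 159, 126, 22, 18, 24, 22, 31, 31, 29, 33, 37, 11, 1, 18, 52, 48, 32, 3, 19, 49, 35, 6]
L [62, 85, 91, 118, 121, 128, 136, 145, 124, 37, 16, 23, 22, 25, 26, 23, 25, 38, 42, 15, 14, 21, 50, 48, 32, 3, 24, 50, 36, 13]
N [79, 86, 88, 123, 120, 135, 138, 144, 133, 26, 19, 26, 22, 25, 20, 27, 29, 45, 46, 3, 10, 14, 51, 48, 40, 5, 23, 47, 34, 0]
```

```bash
python3 - <<'E'
from fit import *
old=cv2.cvtColor(cv2.imread("pics/b.png"),cv2.COLOR_BGR2GRAY)
a0=cv2.cvtColor(cv2.imread("pics/a.png"),cv2.COLOR_BGR2GRAY)
new=np.mean([cv2.cvtColor(r.grab_frame("top"),cv2.COLOR_RGB2GRAY) for _ in range(3)],0)
for row in(145,148,151,154): print(row,"old",old[row,236:278].tolist());print(row,"new",new[row,226:278].round().astype(int).tolist())
N=np.load("N.npy")
print("scene")
for k in range(228,256,3):print(k,"old",a0[k,258:284].tolist())
for k in range(228,256,3):print(k,"new",N[k,272:298].tolist())
E
```

```text
145 old [109, 109, 110, 110, 111, 111, 110, 111, 111, 112, 112, 112, 113, 113, 103, 58, 24, 17, 47, 91, 100, 87, 47, 33, 40, 67, 98, 70, 43, 35, 56, 63, 37, 13, 12, 12, 11, 12, 22, 46, 68, 73]
145 new [83, 78, 72, 80, 87, 81, 84, 90, 88, 63, 40, 35, 45, 63, 78, 83, 72, 37, 24, 40, 40, 40, 41, 58, 95, 121, 125, 126, 126, 126, 127, 127, 127, 127, 128, 128, 116, 73, 45, 39, 62, 70, 39, 15, 7, 4, 6, 4, 9, 20, 30, 31]
148 old [117, 119, 119, 119, 118, 118, 118, 119, 118, 119, 119, 120, 119, 119, 106, 61, 28, 17, 45, 87, 86, 56, 32, 35, 39, 64, 104, 108, 92, 53, 51, 66, 51, 25, 14, 15, 16, 21, 37, 61, 73, 72]
148 new [82, 72, 49, 57, 63, 54, 61, 79, 80, 60, 25, 8, 10, 33, 67, 82, 77, 48, 23, 36, 55, 49, 42, 52, 81, 110, 114, 110, 113, 112, 111, 115, 122, 122, 122, 124, 123, 115, 100, 59, 56, 68, 39, 12, 6, 6, 6, 9, 16, 27, 31, 32]
151 old [113, 111, 112, 112, 111, 111, 111, 110, 109, 110, 110, 110, 111, 110, 99, 58, 30, 17, 32, 70, 84, 57, 32, 34, 38, 44, 64, 82, 64, 39, 44, 69, 74, 71, 69, 70, 70, 72, 73, 74, 67, 46]
151 new [75, 75, 69, 64, 65, 67, 71, 79, 83, 80, 76, 73, 74, 74, 79, 88,
[... 2282 characters left out ...]
6, 101, 111, 103]
240 new [175, 176, 183, 184, 140, 0, 22, 30, 56, 61, 59, 58, 26, 7, 20, 34, 29, 20, 35, 48, 46, 47, 43, 44, 43, 46]
243 new [152, 139, 125, 135, 138, 135, 135, 121, 22, 29, 61, 55, 61, 58, 21, 8, 19, 25, 21, 25, 44, 49, 48, 38, 32, 52]
246 new [137, 106, 85, 90, 88, 73, 57, 58, 61, 16, 30, 50, 60, 53, 47, 49, 7, 8, 10, 16, 48, 50, 38, 1, 20, 52]
249 new [51, 52, 59, 85, 88, 98, 48, 31, 28, 27, 21, 26, 24, 26, 29, 52, 57, 9, 6, 19, 44, 49, 36, 2, 20, 52]
252 new [145, 150, 154, 156, 89, 97, 91, 59, 32, 22, 31, 22, 28, 30, 28, 3, 0, 13, 9, 14, 51, 44, 33, 36, 41, 55]
255 new [64, 63, 65, 66, 63, 62, 57, 59, 56, 54, 22, 26, 23, 30, 33, 68, 26, 0, 8, 27, 58, 59, 60, 61, 60, 58]
```

Measured in the top view, the jaw travelled about 42 mm and the pad about 31 mm. The pad is therefore roughly 10 mm in, and the fourth stroke no longer advanced it, so it's tight. Next I'll locate the finds.

```bash
cat > look.py <<'E'
from fit import *
def finds(labs=("pencil","marker","driver","stick","bolt")):
    r.grab_frame("scene");r.grab_frame("top")
    for l in labs:
        print(l,[(c,p,v,at(c,p,83).tolist()) for c in("top","scene") for p,v in best(c,l,"find_in")])
def bin_():
    r.grab_frame("scene");r.grab_frame("top")
    for o in fit("bin",[437,-277,-.04]): print("bin",o)
E
python3 - <<'E'
from look import *
finds();bin_()
for o in fit("cassette",[648,123,.045]): print(o)
o=r.get_obs();print(o["t"],o["tool_pos"])
E
```

```text
pencil [('top', [204.0, 173.9], 0.34, [453.3, 293.8]), ('scene', [220.9, 369.4], 0.26, [676.0, 276.7])]
marker [('scene', [198.3, 345.5], 0.73, [561.9, 260.1]), ('scene', [224.6, 314.6], 0.56, [650.7, 127.2]), ('scene', [229.7, 303.8], 0.31, [662.7, 91.8])]
driver [('top', [148.5, 222.6], 0.45, [646.9, 123.7]), ('scene', [224.8, 315.4], 0.74, [652.1, 128.9]), ('scene', [220.4, 366.9], 0.65, [672.2, 271.1])]
stick [('top', [151.7, 220.2], 0.54, [635.6, 132.2])]
bolt []
bin (['top', 'scene'], [434.606, -280.05, -0.041], np.float64(0.249))
bin (['top'], [434.776, -283.432, -0.039], np.float64(0.211))
bin (['scene'], [433.945, -279.132, -0.039], np.float64(0.026))
(['top', 'scene'], [651.617, 128.548, 0.081], np.float64(0.467))
(['top'], [652.391, 128.3, 0.063], np.float64(0.168))
(['scene'], [646.214, 133.876, 0.124], np.float64(0.263))
25.35 [ 656.0348688  -146.20296559  140.33536105]
```

```bash
python3 -m crank '[[[0,0,0.04],[0,0,0],0],[[-0.006,0.06,0.05],[0,0,0],0],[[-0.006,0.12,0.05],[0,0,0],0.2],[[-0.006,0.18,0.05],[0,0,0],0.2],[[-0.006,0.23,0.05],[0,0,0],0.2],[[-0.006,0.265,0.05],[0,0,0],0.2],[[-0.006,0.274,0.04],[0,0,0],0.2],[[-0.006,0.274,0.01],[0,0,0],0.2],[[-0.006,0.274,-0.03],[0,0,0],0.2],[[-0.006,0.274,-0.06],[0,0,0],0.2],[[-0.006,0.274,-0.07],[0,0,0],0.2],[[-0.006,0.274,-0.07],[0,0,0],0.2]]' 40
python3 -m crank '[[[0,0,0],[0,0,0],0.2],[[0,0,0],[0,0,0],-0.3],[[0,0,0],[0,0,0],-1],[[0,0,0],[0,0,0],-1],[[0,0,0],[0,0,0],-1]]' 40
python3 -m crank '[[[0,0,0.005],[0,0,0],-1],[[0,0,0.015],[0,0,0],-1],[[0,0,0.025],[0,0,0],-1],[[0,0,0.025],[0,0,0],-1]]' 40
```

```text
t: 26.85
tool_pos: [650.0, 126.4, 70.0]
ee_rot: [0.0, 0.691, 0.722, -0.001]
ft_force: [-0.1, -0.1, -0.6]
width: 51.2
gripper_force: 0.0
t: 27.48
tool_pos: [650.5, 128.0, 71.1]
ee_rot: [0.0, 0.691, 0.723, 0.001]
ft_force: [-0.2, 0.3, 5.8]
width: 12.0
gripper_force: 39.2
t: 27.98
tool_pos: [650.9, 128.0, 96.6]
ee_rot: [0.001, 0.691, 0.723, 0.001]
ft_force: [0.1, -0.6, -0.6]
width: 11.7
gripper_force: 39.0
```

```bash
python3 -m crank '[[[0,0,0.025],[0,0,0],-1],[[0,0,0.05],[0,0,0],-1],[[-0.02,-0.03,0.06],[0,0,0],-1],[[-0.045,-0.08,0.06],[0,0,0],-1],[[-0.07,-0.13,0.06],[0,0,0],-1],[[-0.1,-0.19,0.06],[0.1,0,0],-1],[[-0.13,-0.25,0.06],[0.2,0,0],-1],[[-0.16,-0.31,0.06],[0.35,0,0],-1],[[-0.19,-0.37,0.06],[0.5,0,0],-1],[[-0.21,-0.41,0.06],[0.65,0,0],-1],[[-0.216,-0.422,0.06],[0.7,0,0],-1],[[-0.216,-0.422,0.06],[0.7,0,0],-1]]' 40
python3 -m crank '[[[0,0,-0.02],[0,0,0],-1],[[0,0,-0.05],[0,0,0],-1],[[0,0,-0.07],[0,0,0],-1],[[0,0,-0.084],[0,0,0],-1],[[0,0,-0.084],[0,0,0],-1],[[0,0,-0.084],[0,0,0],-1]]'
python3 -m crank '[[[0,0,0],[0,0,0],-0.6],[[0,0,0],[0,0,0],-0.3],[[0,0,0],[0,0,0],0],[[0,0,0],[0,0,0],0],[[0,0,0.02],[0,0,0],0],[[0,0,0.06],[0,0,0],0],[[0,0,0.09],[-0.2,0,0],0],[[0,0,0.09],[-0.4,0,0],0],[[0,0,0.09],[-0.6,0,0],0],[[0,0,0.09],[-0.7,0,0],0],[[0,0,0.09],[-0.7,0,0],0]]'
python3 - <<'E'
from look import *
bin_();finds(["marker"])
a=r.grab_frame("scene");cv2.imwrite("pics/n.png",a[:,:,::-1])
E
```

```text
t: 29.48
tool_pos: [431.8, -298.4, 153.2]
ee_rot: [-0.236, 0.652, 0.676, 0.247]
ft_force: [0.3, 0.9, 0.4]
width: 11.5
gripper_force: 39.2
t: 30.22
tool_pos: [434.6, -294.3, 71.9]
ee_rot: [-0.236, 0.649, 0.679, 0.248]
ft_force: [-0.7, -0.1, 0.6]
width: 11.4
gripper_force: 39.2
t: 31.6
tool_pos: [435.5, -290.0, 163.0]
ee_rot: [-0.0, 0.688, 0.725, 0.001]
ft_force: [-0.0, -0.5, -0.1]
width: 42.7
gripper_force: 0.0
bin (['top', 'scene'], [435.16, -279.052, -0.056], np.float64(0.431))
bin (['top'], [437.927, -251.289, -0.061], np.float64(0.372))
bin (['scene'], [433.472, -278.892, -0.061], np.float64(0.053))
marker [('top', [205.1, 338.6], 0.56, [444.8, -279.4]), ('scene', [197.7, 344.4], 0.51, [558.3, 258.3]), ('scene', [235.2, 220.6], 0.27, [625.3, -124.9])]
```

```bash
python3 -m crank '[[[0.025,0.05,0.01],[0,0,0],0],[[0.05,0.1,0.01],[0,0,0],0],[[0.075,0.155,0.01],[0,0,0],0],[[0.1,0.21,0.01],[0,0,0],0],[[0.125,0.265,0.01],[0,0,0],0],[[0.15,0.32,0.01],[0,0,0],0],[[0.175,0.37,0.01],[0,0,0],0],[[0.2,0.42,0],[0,0,0],0],[[0.212,0.445,0],[0,0,0],0],[[0.214,0.449,0],[0,0,0],0],[[0.214,0.449,0],[0,0,0],0],[[0.214,0.449,0],[0,0,0],0]]'
python3 -m crank '[[[0,0,-0.03],[0,0,0],0],[[0,0,-0.06],[0,0,0],0],[[0,0,-0.08],[0,0,0],0],[[0,0,-0.09],[0,0,0],0],[[0,0,-0.09],[0,0,0],0],[[0,0,-0.09],[0,0,0],-0.5],[[0,0,-0.09],[0,0,0],-1],[[0,0,-0.09],[0,0,0],-1],[[0,0,-0.09],[0,0,0],-1],[[0,0,-0.09],[0,0,0],-1]]' 40
python3 -m crank '[[[0,0,0.005],[0,0,0],-1],[[0,0,0.015],[0,0,0],-1],[[0,0,0.025],[0,0,0],-1],[[0,0,0.025],[0,0,0],-1]]' 40
```

```text
t: 33.55
tool_pos: [647.8, 152.0, 161.5]
ee_rot: [0.0, 0.692, 0.722, -0.001]
ft_force: [0.0, -0.2, -0.6]
width: 42.7
gripper_force: 0.0
t: 34.8
tool_pos: [648.8, 155.1, 72.2]
ee_rot: [0.0, 0.691, 0.723, 0.001]
ft_force: [-1.2, 0.0, 6.3]
width: 10.7
gripper_force: 39.1
t: 35.3
tool_pos: [648.9, 155.0, 97.6]
ee_rot: [0.001, 0.691, 0.723, 0.001]
ft_force: [-0.4, -1.0, -0.7]
width: 11.0
gripper_force: 39.0
```

```bash
python3 -m crank '[[[0,0,0.025],[0,0,0],-1],[[0,0,0.05],[0,0,0],-1],[[-0.02,-0.04,0.06],[0,0,0],-1],[[-0.045,-0.09,0.06],[0,0,0],-1],[[-0.07,-0.15,0.06],[0,0,0],-1],[[-0.1,-0.21,0.06],[0.1,0,0],-1],[[-0.13,-0.27,0.06],[0.2,0,0],-1],[[-0.16,-0.33,0.06],[0.35,0,0],-1],[[-0.19,-0.39,0.06],[0.5,0,0],-1],[[-0.21,-0.435,0.06],[0.65,0,0],-1],[[-0.214,-0.449,0.06],[0.7,0,0],-1],[[-0.214,-0.449,0.06],[0.7,0,0],-1]]' 40
python3 -m crank '[[[0,0,-0.02],[0,0,0],-1],[[0,0,-0.05],[0,0,0],-1],[[0,0,-0.07],[0,0,0],-1],[[0,0,-0.085],[0,0,0],-1],[[0,0,-0.085],[0,0,0],-1],[[0,0,-0.085],[0,0,0],-1]]'
python3 - <<'E'
from look import *
bin_();finds(["bolt"])
E
python3 -m crank '[[[0,0,0],[0,0,0],-0.6],[[0,0,0],[0,0,0],-0.3],[[0,0,0],[0,0,0],0],[[0,0,0],[0,0,0],0],[[0,0,0.02],[0,0,0],0],[[0,0,0.06],[0,0,0],0],[[0,0,0.09],[-0.2,0,0],0],[[0,0,0.09],[-0.4,0,0],0],[[0,0,0.09],[-0.6,0,0],0],[[0,0,0.09],[-0.7,0,0],0],[[0,0,0.09],[-0.7,0,0],0]]'
python3 - <<'E'
from look import *
bin_();finds(["marker","bolt","stick","pencil","driver"])
E
```

```text
t: 36.8
tool_pos: [431.3, -299.9, 153.8]
ee_rot: [-0.236, 0.653, 0.676, 0.247]
ft_force: [1.1, 0.3, -0.3]
width: 11.1
gripper_force: 39.0
t: 37.55
tool_pos: [434.6, -294.2, 71.9]
ee_rot: [-0.236, 0.649, 0.679, 0.248]
ft_force: [-0.1, 0.3, 0.0]
width: 11.0
gripper_force: 39.0
t: 39.12
tool_pos: [435.5, -290.0, 163.0]
ee_rot: [-0.0, 0.688, 0.725, 0.001]
ft_force: [0.2, -0.3, -0.7]
width: 42.7
gripper_force: 0.0
bin (['top', 'scene'], [434.784, -278.639, -0.048], np.float64(0.415))
bin (['top'], [435.687, -265.053, -0.052], np.float64(0.368))
bin (['scene'], [434.347, -278.875, -0.047], np.float64(0.041))
marker [('top', [207.5, 339.5], 0.62, [436.4, -282.3])]
bolt [('top', [215.0, 339.0], 0.44, [410.4, -280.0]), ('scene', [217.4, 164.0], 0.66, [509.6, -263.2]), ('scene', [238.2, 317.2], 0.55, [703.6, 113.2]), ('scene', [195.6, 344.6], 0.21, [548.6, 263.5])]
stick [('top', [156.1, 132.1], 0.37, [622.5, 441.0])]
pencil [('top', [147.2, 244.6], 0.42, [650.9, 46.5]), ('scene', [264.6, 131.4], 0.52, [672.7, -349.2]), ('scene', [218.8, 333.6], 0.49, [641.5, 186.6]), ('scene', [200.1, 413.1],
[... 836 characters left out ...]
)
                                       ~~~^^^^^^^^^^^^^^^^^^^^^^^^^^^^^^^^^^^^^^^^^^^^^^^^^^^^^^^^^^^^^^^^^^^^^^
  File "fit.py", line 24, in <genexpr>
    q=[u[0]*10,u[1]*10,u[2]*.1];return sum(np.abs(render(c,M[lab],q)-masks[c]).sum()/masks[c].sum() for c in cs)
                                                  ~~~~~~^^^^^^^^^^^^
  File "fit.py", line 10, in render
    uv=np.array([proj(cam,p)[::-1] for p in P]);h=cv2.convexHull(((uv+.5)*4).astype(np.float32)).astype(np.int32)
                 ~~~~^^^^^^^
  File "h.py", line 9, in proj
    p=r.camera_params(cam);K=np.array(p["intrinsics"]);T=np.linalg.inv(np.array(p["cam_to_world"]))
ValueError: time passes only in moves, steps and waits
```

```bash
sed -i 's/^import numpy as np, cv2/import numpy as np, cv2, functools\nCP=functools.lru_cache(None)(lambda c:r.camera_params(c))/; s/p=r.camera_params(cam)/p=CP(cam)/' h.py
python3 -m crank '[[[0.025,0.05,0.01],[0,0,0],0],[[0.05,0.105,0.01],[0,0,0],0],[[0.075,0.16,0.01],[0,0,0],0],[[0.1,0.215,0.01],[0,0,0],0],[[0.125,0.27,0.01],[0,0,0],0],[[0.15,0.325,0.01],[0,0,0],0],[[0.175,0.38,0.01],[0,0,0],0],[[0.195,0.435,0],[0,0,0],0],[[0.21,0.47,0],[0,0,0],0],[[0.2125,0.476,0],[0,0,0],0],[[0.2125,0.476,0],[0,0,0],0],[[0.2125,0.476,0],[0,0,0],0]]'
python3 -m crank '[[[0,0,-0.03],[0,0,0],0],[[0,0,-0.06],[0,0,0],0],[[0,0,-0.08],[0,0,0],0],[[0,0,-0.089],[0,0,0],0],[[0,0,-0.089],[0,0,0],0],[[0,0,-0.089],[0,0,0],-0.5],[[0,0,-0.089],[0,0,0],-1],[[0,0,-0.089],[0,0,0],-1],[[0,0,-0.089],[0,0,0],-1],[[0,0,-0.089],[0,0,0],-1]]' 40
python3 -m crank '[[[0,0,0.005],[0,0,0],-1],[[0,0,0.015],[0,0,0],-1],[[0,0,0.025],[0,0,0],-1],[[0,0,0.025],[0,0,0],-1]]' 40
```

```text
t: 41.42
tool_pos: [646.3, 179.3, 161.4]
ee_rot: [0.0, 0.692, 0.722, -0.001]
ft_force: [0.5, -0.3, -0.2]
width: 43.0
gripper_force: 0.0
t: 42.68
tool_pos: [647.2, 182.1, 73.1]
ee_rot: [0.0, 0.691, 0.723, 0.001]
ft_force: [0.2, 0.0, 4.7]
width: 9.1
gripper_force: 39.1
t: 43.18
tool_pos: [647.3, 182.0, 98.6]
ee_rot: [0.001, 0.691, 0.723, 0.001]
ft_force: [-0.3, 0.0, -0.2]
width: 9.0
gripper_force: 39.0
```

```bash
python3 -m crank '[[[0,0,0.025],[0,0,0],-1],[[0,0,0.05],[0,0,0],-1],[[-0.02,-0.045,0.06],[0,0,0],-1],[[-0.045,-0.1,0.06],[0,0,0],-1],[[-0.07,-0.16,0.06],[0,0,0],-1],[[-0.1,-0.22,0.06],[0.1,0,0],-1],[[-0.13,-0.28,0.06],[0.2,0,0],-1],[[-0.16,-0.34,0.06],[0.35,0,0],-1],[[-0.19,-0.4,0.06],[0.5,0,0],-1],[[-0.21,-0.455,0.06],[0.65,0,0],-1],[[-0.2125,-0.476,0.06],[0.7,0,0],-1],[[-0.2125,-0.476,0.06],[0.7,0,0],-1]]' 40
python3 - <<'E'
from look import *
bin_()
E
```

```text
t: 44.68
tool_pos: [430.7, -302.3, 154.2]
ee_rot: [-0.235, 0.655, 0.675, 0.247]
ft_force: [0.8, 0.8, -0.2]
width: 8.9
gripper_force: 39.1
bin (['top', 'scene'], [435.054, -277.502, -0.037], np.float64(0.095))
bin (['top'], [435.194, -276.967, -0.03], np.float64(0.033))
bin (['scene'], [434.584, -278.152, -0.05], np.float64(0.055))
```

Bin hasn't moved. Release, then go to the pencil at (651,101).

```bash
python3 -m crank '[[[0,0,-0.02],[0,0,0],-1],[[0,0,-0.05],[0,0,0],-1],[[0,0,-0.07],[0,0,0],-1],[[0,0,-0.086],[0,0,0],-1],[[0,0,-0.086],[0,0,0],-1],[[0,0,-0.086],[0,0,0],-1]]'
python3 -m crank '[[[0,0,0],[0,0,0],-0.6],[[0,0,0],[0,0,0],-0.3],[[0,0,0],[0,0,0],0],[[0,0,0],[0,0,0],0],[[0,0,0.02],[0,0,0],0],[[0,0,0.06],[0,0,0],0],[[0,0,0.09],[-0.2,0,0],0],[[0,0,0.09],[-0.4,0,0],0],[[0,0,0.09],[-0.6,0,0],0],[[0,0,0.09],[-0.7,0,0],0],[[0,0,0.09],[-0.7,0,0],0]]'
python3 -m crank '[[[0.03,0.05,0.01],[0,0,0],0],[[0.06,0.1,0.01],[0,0,0],0],[[0.09,0.15,0.01],[0,0,0],0],[[0.115,0.2,0.01],[0,0,0],0],[[0.14,0.25,0.01],[0,0,0],0],[[0.165,0.3,0.01],[0,0,0],0],[[0.19,0.345,0.01],[0,0,0],0],[[0.21,0.385,0],[0,0,0],0],[[0.216,0.395,0],[0,0,0],0],[[0.216,0.395,0],[0,0,0],0],[[0.216,0.395,0],[0,0,0],0]]'
python3 - <<'E'
from look import *
finds();r.get_obs()
for o in fit("cassette",[650,128,.045],("top",)): print(o)
E
```

```text
t: 45.62
tool_pos: [434.5, -294.3, 71.9]
ee_rot: [-0.236, 0.649, 0.679, 0.248]
ft_force: [-1.0, -0.2, -0.1]
width: 8.4
gripper_force: 39.1
t: 47.0
tool_pos: [435.5, -290.0, 163.1]
ee_rot: [0.0, 0.688, 0.725, 0.001]
ft_force: [0.6, -0.7, -0.5]
width: 43.0
gripper_force: 0.0
t: 48.38
tool_pos: [649.9, 97.4, 161.5]
ee_rot: [0.0, 0.692, 0.721, -0.001]
ft_force: [-0.7, -0.3, 0.6]
width: 43.0
gripper_force: 0.0
pencil [('top', [215.8, 336.1], 0.61, [407.7, -269.8]), ('scene', [220.8, 154.6], 0.56, [517.8, -289.0]), ('scene', [233.7, 221.7], 0.17, [620.2, -121.1])]
marker [('top', [145.2, 290.3], 0.64, [656.8, -114.2]), ('top', [203.6, 343.9], 0.51, [449.9, -297.9])]
driver [('scene', [266.3, 134.7], 0.32, [680.5, -341.5])]
stick [('scene', [226.8, 303.0], 0.6, [651.0, 93.9])]
bolt [('top', [218.2, 332.0], 0.4, [399.5, -255.4])]
(['top'], [649.965, 130.296, 0.029], np.float64(2.769))
```

```bash
python3 -m crank '[[[0,-0.001,-0.03],[0,0,0],0],[[0,-0.001,-0.06],[0,0,0],0],[[0,-0.001,-0.08],[0,0,0],0],[[0,-0.001,-0.089],[0,0,0],0],[[0,-0.001,-0.089],[0,0,0],0],[[0,-0.001,-0.089],[0,0,0],-0.5],[[0,-0.001,-0.089],[0,0,0],-1],[[0,-0.001,-0.089],[0,0,0],-1],[[0,-0.001,-0.089],[0,0,0],-1],[[0,-0.001,-0.089],[0,0,0],-1]]' 40
python3 -m crank '[[[0,0,0.005],[0,0,0],-1],[[0,0,0.015],[0,0,0],-1],[[0,0,0.025],[0,0,0],-1],[[0,0,0.025],[0,0,0],-1]]' 40
python3 -m crank '[[[0,0,0.025],[0,0,0],-1],[[0,0,0.05],[0,0,0],-1],[[-0.02,-0.035,0.06],[0,0,0],-1],[[-0.045,-0.08,0.06],[0,0,0],-1],[[-0.07,-0.13,0.06],[0,0,0],-1],[[-0.1,-0.18,0.06],[0.1,0,0],-1],[[-0.13,-0.23,0.06],[0.2,0,0],-1],[[-0.16,-0.28,0.06],[0.35,0,0],-1],[[-0.19,-0.33,0.06],[0.5,0,0],-1],[[-0.21,-0.38,0.06],[0.65,0,0],-1],[[-0.216,-0.394,0.06],[0.7,0,0],-1],[[-0.216,-0.394,0.06],[0.7,0,0],-1]]' 40
python3 - <<'E'
from look import *
bin_()
E
```

```text
t: 50.28
tool_pos: [650.7, 99.9, 73.4]
ee_rot: [0.001, 0.691, 0.723, 0.001]
ft_force: [-0.4, 0.1, 5.9]
width: 9.2
gripper_force: 41.7
t: 50.78
tool_pos: [650.9, 100.0, 98.6]
ee_rot: [0.001, 0.691, 0.723, 0.001]
ft_force: [0.3, 0.3, 0.4]
width: 9.2
gripper_force: 41.0
t: 52.28
tool_pos: [432.7, -296.7, 155.6]
ee_rot: [-0.237, 0.651, 0.677, 0.248]
ft_force: [0.6, 0.3, -0.5]
width: 8.9
gripper_force: 40.9
bin (['top', 'scene'], [435.161, -278.013, -0.038], np.float64(0.075))
bin (['top'], [435.585, -278.101, -0.041], np.float64(0.038))
bin (['scene'], [433.895, -278.333, -0.03], np.float64(0.03))
```

Next the driver at (652.4,74).

```bash
python3 -m crank '[[[0,0,-0.02],[0,0,0],-1],[[0,0,-0.05],[0,0,0],-1],[[0,0,-0.07],[0,0,0],-1],[[0,0,-0.084],[0,0,0],-1],[[0,0,-0.084],[0,0,0],-1],[[0,0,-0.084],[0,0,0],-1]]'
python3 -m crank '[[[0,0,0],[0,0,0],-0.6],[[0,0,0],[0,0,0],-0.3],[[0,0,0],[0,0,0],0],[[0,0,0],[0,0,0],0],[[0,0,0.02],[0,0,0],0],[[0,0,0.06],[0,0,0],0],[[0,0,0.09],[-0.2,0,0],0],[[0,0,0.09],[-0.4,0,0],0],[[0,0,0.09],[-0.6,0,0],0],[[0,0,0.09],[-0.7,0,0],0],[[0,0,0.09],[-0.7,0,0],0]]'
python3 -m crank '[[[0.03,0.05,0.01],[0,0,0],0],[[0.06,0.095,0.01],[0,0,0],0],[[0.09,0.14,0.01],[0,0,0],0],[[0.115,0.19,0.01],[0,0,0],0],[[0.14,0.235,0.01],[0,0,0],0],[[0.165,0.28,0.01],[0,0,0],0],[[0.19,0.325,0.01],[0,0,0],0],[[0.21,0.36,0],[0,0,0],0],[[0.217,0.367,0],[0,0,0],0],[[0.217,0.367,0],[0,0,0],0],[[0.217,0.367,0],[0,0,0],0]]'
python3 -m crank '[[[0,0,-0.03],[0,0,0],0],[[0,0,-0.06],[0,0,0],0],[[0,0,-0.08],[0,0,0],0],[[0,0,-0.089],[0,0,0],0],[[0,0,-0.089],[0,0,0],0],[[0,0,-0.089],[0,0,0],-0.5],[[0,0,-0.089],[0,0,0],-1],[[0,0,-0.089],[0,0,0],-1],[[0,0,-0.089],[0,0,0],-1],[[0,0,-0.089],[0,0,0],-1]]' 40
python3 -m crank '[[[0,0,0.005],[0,0,0],-1],[[0,0,0.015],[0,0,0],-1],[[0,0,0.025],[0,0,0],-1],[[0,0,0.025],[0,0,0],-1]]' 40
```

```text
t: 53.22
tool_pos: [434.5, -294.3, 73.9]
ee_rot: [-0.236, 0.649, 0.679, 0.248]
ft_force: [0.4, 0.2, 0.0]
width: 9.3
gripper_force: 40.9
t: 54.6
tool_pos: [435.5, -290.0, 165.1]
ee_rot: [0.0, 0.688, 0.726, 0.001]
ft_force: [0.0, 0.0, -0.4]
width: 43.0
gripper_force: 0.0
t: 55.98
tool_pos: [650.8, 69.6, 163.5]
ee_rot: [0.0, 0.692, 0.722, -0.001]
ft_force: [-0.0, 0.4, -0.8]
width: 42.4
gripper_force: 0.0
t: 57.22
tool_pos: [651.8, 73.0, 75.4]
ee_rot: [0.001, 0.691, 0.723, 0.001]
ft_force: [-0.7, -0.4, 6.1]
width: 11.4
gripper_force: 39.2
t: 57.72
tool_pos: [651.8, 72.9, 100.6]
ee_rot: [0.001, 0.691, 0.723, 0.001]
ft_force: [0.4, 1.0, 0.2]
width: 11.4
gripper_force: 39.0
```

```bash
python3 -m crank '[[[0,0,0.025],[0,0,0],-1],[[0,0,0.05],[0,0,0],-1],[[-0.02,-0.035,0.06],[0,0,0],-1],[[-0.045,-0.08,0.06],[0,0,0],-1],[[-0.07,-0.125,0.06],[0,0,0],-1],[[-0.1,-0.17,0.06],[0.1,0,0],-1],[[-0.13,-0.22,0.06],[0.2,0,0],-1],[[-0.16,-0.27,0.06],[0.35,0,0],-1],[[-0.19,-0.32,0.06],[0.5,0,0],-1],[[-0.21,-0.36,0.06],[0.65,0,0],-1],[[-0.217,-0.367,0.06],[0.7,0,0],-1],[[-0.217,-0.367,0.06],[0.7,0,0],-1]]' 40
python3 - <<'E'
from look import *
bin_()
E
python3 -m crank '[[[0,0,-0.02],[0,0,0],-1],[[0,0,-0.05],[0,0,0],-1],[[0,0,-0.07],[0,0,0],-1],[[0,0,-0.084],[0,0,0],-1],[[0,0,-0.084],[0,0,0],-1],[[0,0,-0.084],[0,0,0],-1]]'
```

```text
t: 59.22
tool_pos: [432.7, -296.1, 157.8]
ee_rot: [-0.237, 0.651, 0.677, 0.248]
ft_force: [0.3, 1.5, -0.2]
width: 11.4
gripper_force: 39.1
bin (['top', 'scene'], [435.055, -279.458, -0.031], np.float64(0.066))
bin (['top'], [435.77, -280.488, -0.031], np.float64(0.029))
bin (['scene'], [434.317, -278.932, -0.048], np.float64(0.027))
t: 60.18
tool_pos: [434.5, -294.3, 75.9]
ee_rot: [-0.236, 0.649, 0.679, 0.248]
ft_force: [-0.5, 0.8, 0.1]
width: 11.6
gripper_force: 39.1
```

```bash
python3 -m crank '[[[0,0,0],[0,0,0],-0.6],[[0,0,0],[0,0,0],-0.3],[[0,0,0],[0,0,0],0],[[0,0,0],[0,0,0],0],[[0,0,0.02],[0,0,0],0],[[0,0,0.06],[0,0,0],0],[[0,0,0.11],[-0.2,0,0],0],[[0,0,0.13],[-0.4,0,0],0],[[0,0,0.13],[-0.6,0,0],0],[[0,0,0.13],[-0.7,0,0],0],[[0,0,0.13],[-0.7,0,0],0]]'
python3 -m crank '[[[0,0.05,0],[0,0,0],-1],[[0,0.1,0],[0,0,0],-1],[[0,0.15,0],[0,0,0],-1],[[0,0.2,0],[0,0,0],-1],[[0,0.249,0],[0,0,0],-1],[[0,0.249,0],[0,0,0],-1],[[0,0.249,0],[0,0,0],-1]]'
python3 - <<'E'
from look import *
a=r.grab_frame("scene");b=r.grab_frame("top")
A=cv2.resize(a[190:260,125:200],None,fx=5,fy=5,interpolation=2);B=cv2.resize(b[180:235,305:365],None,fx=6,fy=6,interpolation=2)
C=cv2.resize(a[205:270,255:365],None,fx=3.5,fy=3.5,interpolation=2)
o=np.zeros((600,770,3),np.uint8);o[:350,:375]=A;o[:330,380:740]=B;o[360:360+C.shape[0],:C.shape[1]]=C
cv2.imwrite("pics/o.png",o[:,:,::-1])
for l,z in (("release_top",96),("trigger_tip",133)):
    for c in("top","scene"): print(l,c,[(p,v,at(c,p,z).tolist()) for p,v in best(c,l)][:1])
bin_()
for o in fit("cassette",[650,128,.045]): print(o)
E
```

```text
t: 61.55
tool_pos: [435.2, -290.3, 207.2]
ee_rot: [0.0, 0.688, 0.725, 0.001]
ft_force: [0.3, 0.5, 0.6]
width: 42.8
gripper_force: 0.0
t: 62.42
tool_pos: [434.5, -46.8, 205.3]
ee_rot: [-0.0, 0.692, 0.722, -0.0]
ft_force: [-0.2, -0.4, -0.2]
width: 0.4
gripper_force: 0.0
release_top top [([147.1, 243.1], 0.74, [649.1, 51.6])]
release_top scene [([233.2, 252.6], 0.62, [654.6, -45.9])]
trigger_tip top [([141.1, 303.0], 0.57, [661.9, -153.2])]
trigger_tip scene [([229.7, 211.1], 0.79, [656.1, -150.7])]
bin (['top', 'scene'], [435.227, -279.385, -0.034], np.float64(0.093))
bin (['top'], [435.758, -280.012, -0.036], np.float64(0.054))
bin (['scene'], [432.933, -279.955, -0.034], np.float64(0.032))
(['top'], [651.766, 125.998, 0.054], np.float64(0.061))
```

View pics/o.png

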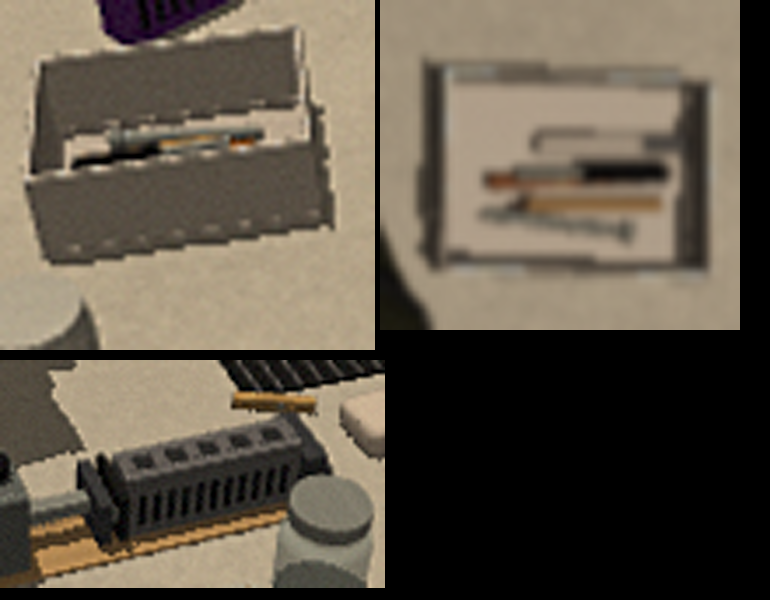

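All five finds are in the bin, and the cassette is empty and still clamped. Now the release.

```bash
python3 -m crank '[[[0.06,0,0],[0,0,0],-1],[[0.12,0,0],[0,0,0],-1],[[0.18,0,0],[0,0,0],-1],[[0.215,0,0],[0,0,0],-1],[[0.2215,0,-0.02],[0,0,0],-1],[[0.2215,0,-0.05],[0,0,0],-1],[[0.2215,0,-0.08],[0,0,0],-1],[[0.2215,0,-0.095],[0,0,0],-1],[[0.2215,0,-0.1],[0,0,0],-1],[[0.2215,0,-0.1],[0,0,0],-1]]'
python3 -m crank '[[[0,0,-0.006],[0,0,0],-1],[[0,0,-0.012],[0,0,0],-1],[[0,0,-0.017],[0,0,0],-1],[[0,0,-0.017],[0,0,0],-1],[[0,0,-0.017],[0,0,0],-1]]'
python3 -m crank '[[[0,0,-0.001],[0,0,0],-1],[[0,0,-0.002],[0,0,0],-1],[[0,0,-0.002],[0,0,0],-1]]'
```

```text
t: 64.28
tool_pos: [655.6, -45.2, 105.7]
ee_rot: [0.0, 0.691, 0.723, 0.0]
ft_force: [1.1, 0.5, -0.7]
width: -0.1
gripper_force: 0.0
t: 64.9
tool_pos: [656.2, -45.3, 89.1]
ee_rot: [0.001, 0.691, 0.723, 0.001]
ft_force: [-0.9, -1.0, 5.4]
width: 0.2
gripper_force: 3.0
t: 65.28
tool_pos: [656.2, -45.2, 87.3]
ee_rot: [0.001, 0.691, 0.723, 0.001]
ft_force: [0.1, -1.1, 6.9]
width: 0.5
gripper_force: 3.4
```

```bash
python3 -m crank '[[[0,0,-0.002],[0,0,0],-1],[[0,0,-0.003],[0,0,0],-1],[[0,0,-0.003],[0,0,0],-1],[[0,0,-0.003],[0,0,0],-1],[[0,0,-0.003],[0,0,0],-1],[[0,0,-0.003],[0,0,0],-1],[[0,0,-0.003],[0,0,0],-1],[[0,0,-0.003],[0,0,0],-1],[[0,0,-0.003],[0,0,0],-1],[[0,0,-0.003],[0,0,0],-1],[[0,0,-0.003],[0,0,0],-1],[[0,0,-0.003],[0,0,0],-1]]'
python3 -m crank '[[[0,0,0],[0,0,0],-1],[[0,0,0],[0,0,0],-1],[[0,0,0],[0,0,0],-1],[[0,0,0],[0,0,0],-1]]'
python3 - <<'E'
from look import *
a=r.grab_frame("scene");r.grab_frame("top")
a0=cv2.cvtColor(cv2.imread("pics/a.png"),cv2.COLOR_BGR2GRAY);A=cv2.cvtColor(a,cv2.COLOR_RGB2GRAY)
for row in(258,261,264): print("old",a0[row,190:220].tolist());print("now",A[row,190:220].tolist())
for row in(240,246): print("old",a0[row,258:284].tolist());print("now",A[row,258:284].tolist())
for o in fit("cassette",[650,128,.045]): print(o)
E
```

```text
t: 66.78
tool_pos: [656.5, -45.5, 86.5]
ee_rot: [0.001, 0.691, 0.723, 0.001]
ft_force: [-4.5, -0.8, 19.6]
width: -0.1
gripper_force: 10.1
t: 67.28
tool_pos: [656.5, -45.5, 86.5]
ee_rot: [0.001, 0.691, 0.723, 0.001]
ft_force: [-4.9, -0.4, 20.0]
width: 0.4
gripper_force: 10.1
old [169, 170, 171, 166, 165, 168, 171, 170, 172, 172, 168, 140, 152, 147, 133, 123, 128, 127, 117, 119, 121, 121, 75, 72, 45, 41, 49, 53, 58, 55]
now [176, 185, 180, 174, 176, 175, 176, 180, 180, 182, 179, 144, 159, 153, 142, 134, 130, 131, 124, 126, 124, 123, 77, 75, 45, 50, 45, 51, 62, 63]
old [168, 170, 164, 171, 172, 170, 165, 125, 117, 118, 120, 120, 126, 133, 132, 119, 88, 81, 78, 77, 69, 47, 57, 55, 56, 59, 54, 55, 50, 55]
now [175, 177, 172, 180, 179, 133, 117, 122, 125, 124, 126, 127, 131, 135, 142, 127, 90, 83, 83, 86, 65, 57, 55, 59, 60, 60, 61, 53, 58, 56]
old [168, 159, 163, 166, 165, 168, 173, 165, 56, 47, 49, 54, 50, 52, 44, 45, 43, 49, 75, 104, 129, 158, 159, 166, 170, 167, 120, 167, 144, 132]
now [173, 169, 173, 176, 176, 99, 68, 55, 50, 48, 53, 53, 54, 55, 50, 50, 46, 53, 76, 107, 133, 166, 162, 100, 121, 178, 130, 170, 153, 142]
old [84, 95, 99, 119, 97, 22, 61, 57, 49, 62, 149, 185, 138, 35, 0, 3, 25, 19, 84, 180, 173, 172, 168, 171, 170, 163]
now [43, 45, 46, 38, 22, 25, 25, 41, 87, 79, 58, 1, 10, 3, 4, 21, 66, 86, 79, 74, 91, 181, 190, 167, 162, 161]
old [52, 42, 41, 40, 40, 75, 136, 57, 23, 57, 50, 60, 51, 40, 29, 1, 0, 18, 4, 24, 23, 53, 105, 139, 130, 137]
now [46, 42, 46, 42, 49, 38, 27, 33, 27, 23, 49, 70, 41, 1, 6, 16, 4, 2, 15, 51, 65, 59, 74, 137, 143, 141]
(['top', 'scene'], [650.872, 127.526, 0.054], np.float64(0.216))
(['top'], [651.419, 127.602, 0.051], np.float64(0.076))
(['scene'], [645.137, 128.831, 0.047], np.float64(0.037))
```

```bash
python3 -m crank '[[[0,0,0.03],[0,0,0],-0.5],[[-0.002,0.02,0.09],[0,0,0],0],[[-0.006,0.07,0.11],[0,0,0],1],[[-0.006,0.12,0.11],[0,0,0],1],[[-0.006,0.16,0.11],[0,0,0],1],[[-0.006,0.173,0.11],[0,0,0],1],[[-0.006,0.173,0.08],[0,0,0],1],[[-0.006,0.173,0.03],[0,0,0],1],[[-0.006,0.173,-0.01],[0,0,0],1],[[-0.006,0.173,-0.035],[0,0,0],1],[[-0.006,0.173,-0.043],[0,0,0],1],[[-0.006,0.173,-0.043],[0,0,0],1]]'
python3 -m crank '[[[0,0,0],[0,0,0],0.3],[[0,0,0],[0,0,0],-0.2],[[0,0,0],[0,0,0],-0.6],[[0,0,0],[0,0,0],-1],[[0,0,0],[0,0,0],-1],[[0,0,0],[0,0,0],-1],[[0,0,0],[0,0,0],-1],[[0,0,0],[0,0,0],-1]]' 80
python3 - <<'E'
from look import *
r.grab_frame("scene");r.grab_frame("top")
for o in fit("mat",[449,312,.037]): print(o)
for c in("top","scene"): print([(p,v,at(c,p,4).tolist()) for p,v in best(c,"mat")])
E
```

```text
t: 68.97
tool_pos: [649.7, 126.8, 40.3]
ee_rot: [0.0, 0.691, 0.723, -0.0]
ft_force: [-0.1, 0.2, 1.3]
width: 85.3
gripper_force: 0.0
t: 69.97
tool_pos: [650.4, 127.9, 41.4]
ee_rot: [0.001, 0.691, 0.723, 0.001]
ft_force: [-0.1, -0.4, 6.8]
width: 32.8
gripper_force: 82.1
(['top', 'scene'], [452.571, 309.495, 0.033], np.float64(0.518))
(['top'], [452.976, 308.174, 0.028], np.float64(0.039))
(['scene'], [451.763, 326.045, 0.02], np.float64(0.455))
[([203.8, 174.1], 0.94, [457.7, 306.0])]
[([198.8, 342.5], 0.83, [463.8, 306.3]), ([270.6, 344.6], 0.17, [759.5, 173.8]), ([267.2, 120.4], 0.17, [590.0, -393.3])]
```

```bash
python3 -m crank '[[[0,0,0.01],[0,0,0],-1],[[0,0,0.03],[0,0,0],-1],[[0,0,0.045],[0,0,0],-1],[[-0.02,0,0.045],[0,0,0],-1],[[-0.05,0,0.045],[0,0,0],-1],[[-0.08,0,0.045],[0,0,0],-1],[[-0.11,0,0.045],[0,0,0],-1],[[-0.14,0,0.045],[0,0,0],-1],[[-0.17,0,0.045],[0,0,0],-1],[[-0.19,0,0.045],[0,0,0],-1],[[-0.1975,0,0.045],[0,0,0],-1],[[-0.1975,0,0.045],[0,0,0],-1]]' 80
python3 -m crank '[[[0,0.02,0],[0,0,0],-1],[[0,0.05,0],[0,0,0],-1],[[0,0.08,0],[0,0,0],-1],[[0,0.11,0],[0,0,0],-1],[[0,0.14,0],[0,0,0],-1],[[0,0.165,0],[0,0,0],-1],[[0,0.181,0],[0,0,0],-1],[[0,0.181,0],[0,0,0],-1],[[0,0.181,0],[0,0,0],-1]]'
python3 - <<'E'
from look import *
r.grab_frame("scene");r.grab_frame("top")
for c in("top","scene"): print([(p,v,at(c,p,46).tolist()) for p,v in best(c,"cassette")],[(p,v,at(c,p,46).tolist()) for p,v in best(c,"cassette_end_a")])
E
```

```text
t: 71.78
tool_pos: [452.9, 128.2, 85.9]
ee_rot: [0.0, 0.691, 0.723, 0.001]
ft_force: [0.5, 0.1, -4.4]
width: 32.6
gripper_force: 80.9
t: 72.9
tool_pos: [452.3, 307.0, 85.2]
ee_rot: [0.001, 0.692, 0.722, -0.001]
ft_force: [0.1, -0.2, -3.6]
width: 32.2
gripper_force: 80.9
[([263.2, 331.2], 0.88, [241.5, -255.7]), ([207.5, 173.6], 0.7, [442.6, 300.9]), ([166.6, 362.4], 0.61, [583.7, -374.9])] [([276.9, 311.7], 0.89, [194.3, -186.0]), ([250.3, 345.3], 0.83, [286.3, -306.6]), ([202.7, 189.2], 0.71, [459.2, 245.5])]
[([190.3, 166.5], 0.72, [319.8, -249.7]), ([180.7, 343.2], 0.56, [421.9, 323.2])] [([182.3, 180.2], 0.95, [284.2, -202.5]), ([187.6, 324.5], 0.9, [443.2, 247.2]), ([200.5, 149.2], 0.78, [362.4, -305.4])]
```

```bash
python3 -m crank '[[[0,0,-0.01],[0,0,0],-1],[[0,0,-0.022],[0,0,0],-1],[[0,0,-0.032],[0,0,0],-1],[[0,0,-0.04],[0,0,0],-1],[[0,0,-0.0445],[0,0,0],-1],[[0,0,-0.0445],[0,0,0],-1],[[0,0,-0.0445],[0,0,0],-1]]'
python3 -m crank '[[[0,0,-0.001],[0,0,0],-1],[[0,0,-0.0015],[0,0,0],-1],[[0,0,-0.0015],[0,0,0],-1]]'
```

```text
t: 74.08
tool_pos: [452.2, 309.0, 40.9]
ee_rot: [0.0, 0.691, 0.723, 0.0]
ft_force: [1.1, 0.2, -3.5]
width: 32.6
gripper_force: 80.9
t: 74.45
tool_pos: [452.2, 309.0, 40.4]
ee_rot: [0.0, 0.691, 0.723, 0.0]
ft_force: [-0.2, -0.7, 6.1]
width: 33.1
gripper_force: 82.3
```

Contact with the mat. Open, retreat, check.

```bash
python3 -m crank '[[[0,0,0],[0,0,0],-0.5],[[0,0,0],[0,0,0],0],[[0,0,0],[0,0,0],0.5],[[0,0,0],[0,0,0],1],[[0,0,0],[0,0,0],1],[[0,0,0.02],[0,0,0],1],[[0,0,0.06],[0,0,0],1],[[0,0,0.11],[0,0,0],1],[[0,0,0.16],[0,0,0],1],[[0,0,0.18],[0,0,0],1]]'
python3 -m crank '[[[0,0.06,0],[0,0,0],1],[[0,0.12,0],[0,0,0],1],[[-0.03,0.18,0],[0,0,0],1],[[-0.06,0.22,0],[0,0,0],1],[[-0.06,0.22,0],[0,0,0],1],[[-0.06,0.22,0],[0,0,0],1]]'
python3 - <<'E'
from look import *
bin_()
for l,q in (("cassette",[452,309,.045]),("mat",[453,309,.03])):
    for o in fit(l,q): print(l,o)
a=r.grab_frame("scene");A=cv2.cvtColor(a,cv2.COLOR_RGB2GRAY)
for row in(261,264): print("bar",A[row,190:205].tolist())
finds();print(r.get_obs()["t"])
E
```

```text
t: 75.7
tool_pos: [453.1, 309.6, 222.3]
ee_rot: [0.0, 0.691, 0.723, 0.002]
ft_force: [-0.4, 0.3, -1.0]
width: 85.8
gripper_force: 0.0
t: 76.45
tool_pos: [392.3, 528.0, 219.0]
ee_rot: [0.001, 0.691, 0.723, -0.0]
ft_force: [0.8, -0.1, 0.5]
width: 85.4
gripper_force: 0.0
bin (['top', 'scene'], [435.539, -279.859, -0.023], np.float64(0.078))
bin (['top'], [435.813, -281.112, -0.038], np.float64(0.034))
bin (['scene'], [433.547, -278.505, -0.045], np.float64(0.026))
cassette (['top'], [451.926, 306.272, 0.024], np.float64(0.076))
mat (['top', 'scene'], [454.036, 308.519, 0.009], np.float64(1.134))
mat (['top'], [452.908, 308.249, 0.016], np.float64(0.292))
mat (['scene'], [455.601, 308.481, -0.011], np.float64(0.829))
bar [167, 167, 162, 172, 165, 130, 115, 113, 114, 116, 115, 121, 125, 132, 135]
bar [164, 161, 162, 168, 166, 92, 64, 51, 50, 46, 53, 49, 56, 54, 47]
pencil [('scene', [264.3, 133.8], 0.55, [673.2, -343.6]), ('scene', [219.4, 367.7], 0.46, [668.9, 275.3]), ('scene', [186.8, 341.6], 0.33, [503.1, 275.0])]
marker [('top', [202.8, 342.4], 0.42, [452.7, -292.8])]
driver [('top', [147.7, 258.0], 0.55, [648.8, -0.6]), ('top', [205.3, 342.7], 0.52, [444.0, -293.6]), ('scene', [217.4, 149.5], 0.49, [498.7, -302.1])]
stick [('scene', [185.1, 341.7], 0.71, [494.5, 279.3])]
bolt [('top', [216.8, 334.6], 0.55, [404.3, -264.5]), ('scene', [216.9, 155.1], 0.65, [500.6, -287.0])]
77.5
```

```bash
python3 -c "
from bench import r
print(r.finish_job())"
```

```text
the job is handed in; nothing more can be done
None
```

I clamped the cassette tight and moved all five finds into the bin, then released the jaw fully and stood the empty cassette upright on the mat. The job is handed in; I wasn't shown a verdict.

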